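# Stack an imaging chamber in its assembly block

### The arm

A 6-joint arm with a two-finger parallel gripper is mounted at the origin on the work surface. World frame = base frame: x ahead of the robot, y to its left, z up, the work surface at z = 0. Lengths are in mm, angles in rad, forces in N, time in s.
With the tool pointing down it reaches from about 350 to 775 mm from the base axis. Payload 7.3 kg.
Tool frame: the origin (TCP) lies midway between the tips of the shut fingers; the grasp point (between the pads) lies 19 mm behind it; x points along the fingers, y is the direction in which the jaws open and shut, and the axes are right-handed (so a half turn about x gives the same grasp; the last joint's range is limited). The gripper opens to 92 mm and grips with 3 to 60 N. Pads are 19 mm wide; open, the fingers measure 130 mm over their backs; the gripper's body (75 mm by 190 mm) begins 47 mm behind the grasp point.
Start: joints at [-1.489, 0.342, 1.524, -0, 1.275, -0.146], TCP at [118.585, -511.451, 226.741] pointing down, gripper open.
Joint ranges: [-2.53, 2.53], [-0.77, 2.02], [0.04, 2.7], [-1, 4.14], [0.28, 2.66], [-3.11, 3.11]. Speed limits (rad/s): [2.57, 2.57, 3.14, 3.14, 3.14, 3.14].

### API

Orientations are given as [roll, pitch, yaw] about the fixed x, y, z axes, in that order (R = Rz(yaw) Ry(pitch) Rx(roll)).
In Python, from plant import bot gives the robot as it stands. The module is installed in compiled form; this text tells all that it offers.
- The arm moves only by the shell command python3 -m handwheel 'ROWS' [OPENING]. ROWS is JSON, a list that holds one entry, the list of rows, each a list of 4 numbers: the shift along the tool's x, y, z in cm, then the turn about the tool's x in rad. A call has 1 to 8 rows; each row shifts and turns the commanded pose from where the row before left it, along the tool's axes as they then stand; what a row does not reach is not made up. A row lasts 1/12 s, in which the tool goes at most 41.7 mm and 7.16 degrees, less where a joint would pass 70% of its speed; a pose out of reach is approached as far as the arm can. A call is refused whole if a number of a shift passes 4.17 or a number of a turn 0.125, either way. A call with a gripper value outside its range is refused whole. OPENING is the opening, from 0 (shut) to 1 (fully open), set as the call begins (- or left out, the last holds). The fingers move at their own pace and stop on an object; the grip force is fixed at half the most. Time passes only in rows, so rows that do not move let the fingers close. It gives the time, the measured TCP pose, the force and the opening at its end, in the units of the state.
- bot.get_obs(): the state, without advancing time (a new reading comes with each control period).
- bot.capture(name): name is "scene" or "top" or "wrist"; returns (picture, depth): 384x512x3 uint8, red, green, blue; 384x512 float32, mm along the optical axis (not along the pixel's ray), 0 where there is no reading.
- bot.camera_model(name): a dict with "fx", "fy", "cx", "cy" (pixels), "dist_coeffs" ([k1, k2, p1, p2, k3] as OpenCV has them; the pictures are not rectified), "position" and "rotation" of the camera in the world. Camera axes: x right, y down, z forward; pixel columns grow to the right and rows downward; lengths in mm; the calibration is good to about 2 mm. A picture is of the moment at which its call begins: read the wrist's pose just before it. camera_model takes no time and is no camera call; for the wrist camera it gives the pose at the moment of the call.
- bot.close_job(): hands the job in, once; it reports no verdict.
Trained networks look in the newest picture that a camera, given by its name, has taken for a name from the list of things; names that differ only in an ending like _2 or _b are one class to them, and where a whole thing is asked for, a point or a joint stands for the part that bears it (a point fixed in the world has none). Each returns a list of dicts, best first, with "conf" (0 to 1); they miss things now and then, are a little off and sometimes report something else, mostly with a low value. They report only what shows in the picture. A call takes as long as a camera call. They do not tell look-alikes from the thing itself.
- bot.find_in(camera, label): "bbox" ([left, top, width, height] in pixels, round what is visible of it).
- bot.spot_point(camera, label): "point" ([column, row] in pixels: a listed point, or the origin of a listed thing).
The state is a dict: "time": time; "joint_positions": joint angles; "dq": joint speeds; "tau": joint torques, N m; "tool_pos": TCP position; "tcp_rot": TCP orientation; "contact_force": force on the tool from outside, world axes, zero at the start; "moment": the same for the moment, N m; "grip_width": finger opening in mm.
Only numpy, scipy, OpenCV 4.12 (cv2) and the standard library are available. Lean on these libraries where they do the work, as an engineer would, in place of code of your own. Each camera call takes 0.05 s, during which the arm holds its last target.

### The job

Get the square imaging chamber ready for screwing together: in the pocket of the black assembly block stack the thick chamber body, then the thin black spacer frame on it, then the window plate with the round glass on top. Lower each part in square with the pocket until it lies flat and fully home, without dropping it, let go, and leave the other things on the bench where they are.

Things in the scene. Friction and masses are not known exactly. Their poses are not given: they have to be found in the camera images.
- chamber_body: The chamber body, a steel block, 56 mm square with a round bore of 36 mm through the middle, 20 mm high (the thickest of the three), about 330 g, lying flat on the bench. Origin: centre of its underside; z up, x and y square to its sides. Any quarter turn is as good as another. Small ports are drawn on two sides, they do not stand out.
- spacer: Spacer: black plastic frame, 56 mm square with a round bore of 36 mm through the middle (open), 8 mm thick, about 30 g, lying flat on the bench. Origin: centre of its underside; z up, x and y square to its sides. Any quarter turn is as good as another.
- window_plate: Window plate: dark steel frame 56 mm square, 10 mm thick, with a round glass disc of 36 mm set 3 mm below its upper face, about 110 g, lying flat on the bench. Origin: centre of its underside; z up, x and y square to its sides. Any quarter turn is as good as another.
- block: Black assembly block, fixed. Base plate 110 mm square, 12 mm thick; on it four L-shaped corner walls, 10 mm thick, form a 59 mm square pocket whose floor is the plate's top. Walls end 44 mm above that floor; their top 6 mm slope back 4 mm as lead-in. Each of the 4 sides has a 38 mm wide finger slot at its middle, open down to the plate. Origin: centre of underside; x, y square to the pocket.
- pocket (a point): Centre of the pocket's floor, 12 mm above the bench; axes as the assembly block's. With the stack home, the undersides of body, spacer and window plate lie 0, 20 and 28 mm above it, and the window plate's upper face 38 mm above it.
- objective: Bystander: microscope objective standing on the bench, black and chrome, 25 mm across, 47 mm high, loose. Origin: centre of its underside.
- oil_bottle: Bystander: small amber bottle, 28 mm across, 65 mm high, standing, loose. Origin: centre of its underside.
- petri_dish: Bystander: clear or whitish closed dish, 63 mm across, 15 mm high, loose. Origin: centre of its underside.
- tweezers: Bystander: steel tweezers lying flat, 130 mm long along x, 14 mm wide, 6 mm high, loose. Origin: under their middle.
- screwdriver: Bystander: screwdriver lying along its x, 150 mm long, loose. Origin: on the bench, under the tool.
Things that resemble listed ones, but are neither listed nor needed, are in the scene too. What is shaped like the window_plate but purple is not meant.

How it is judged:
By the outcome, as a careful person would: the job done as asked, in the order asked, and still so for the second after the job is handed in, with the robot touching nothing.
It also fails if it takes over 72 s, if anything falls off the work surface, if the arm or the gripper's body presses on something with over 40 N, if the wrist force passes 120 N, or if a joint passes its speed limit or range.

## Working session

There is one attempt and no reset: what is moved stays moved. The work goes in short steps, Python scripts to look and compute and a shell command to move; the robot and the scene stay as the last step left them, time stands still between calls to the robot, and variables do not carry over. Pictures are saved under pics/ and viewed, and the job is handed in when it is done.

```bash
mkdir -p pics; ls; python3 - <<'E'
from plant import bot
import cv2
o=bot.get_obs()
print({k:(v if isinstance(v,(int,float)) else [round(float(x),3) for x in v]) for k,v in o.items()})
for n in ["scene","top"]:
    im,d=bot.capture(n); cv2.imwrite(f"pics/{n}0.png",im[:,:,::-1])
    m=bot.camera_model(n); print(n,m)
E
```

```text
pics
{'time': 0.0, 'joint_positions': [-1.489, 0.343, 1.525, 0.0, 1.275, -0.146], 'dq': [-0.001, 0.001, -0.0, -0.002, 0.002, -0.001], 'tau': [-0.0, -43.124, -24.422, 0.072, 0.056, -0.0], 'tool_pos': [118.573, -511.013, 226.047], 'tcp_rot': [-1.725, 1.569, 1.644], 'contact_force': [0.306, -0.562, -0.23], 'moment': [0.027, 0.02, -0.01], 'grip_width': 91.74904910439594}
scene {'fx': 349.27737899854475, 'fy': 349.27737899854475, 'cx': 256.4529551905764, 'cy': 199.5864087844568, 'dist_coeffs': array([-0.09839216,  0.        ,  0.        ,  0.        ,  0.        ]), 'position': array([827.9818311 , 446.45578845, 732.57299323]), 'rotation': array([-2.48507363, -0.00881685,  2.6115756 ])}
top {'fx': 486.40084419504296, 'fy': 486.40084419504296, 'cx': 260.84586462957867, 'cy': 195.22148147845317, 'dist_coeffs': array([-0.1048451,  0.       ,  0.       ,  0.       ,  0.       ]), 'position': array([ 377.99123249,  -20.03522555, 1507.17647894]), 'rotation': array([-3.01733538,  0.02075949, -1.59230883])}
```

View pics/scene0.png

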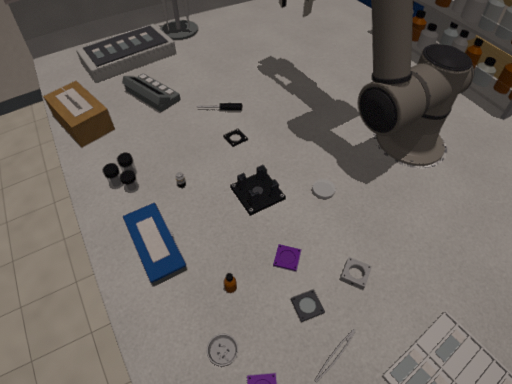

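View pics/top0.png

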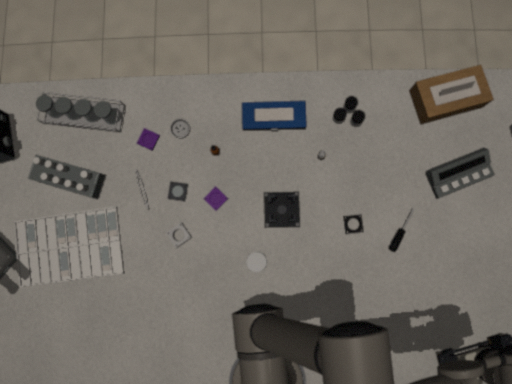

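The scene picture shows the block at (258,190), steel body (356,272), spacer (235,137) and dark window plate with round glass (308,306). The purple look-alikes are at (287,257) and (262,380). In the top picture these are block (282,209), body (182,235), spacer (354,224), window plate (178,191).

```bash
cat > h.py <<'E'
from plant import bot
import numpy as np, cv2
from scipy.spatial.transform import Rotation as R
def Rm(r): return R.from_euler('xyz',r).as_matrix()
def K(m): return np.array([[m['fx'],0,m['cx']],[0,m['fy'],m['cy']],[0,0,1.]])
def ray(m,p):
    n=cv2.undistortPoints(np.array(p,float).reshape(-1,1,2),K(m),np.array(m['dist_coeffs'])).reshape(-1,2)
    return np.c_[n,np.ones(len(n))]@Rm(m['rotation']).T
def onz(m,p,z):
    d=ray(m,p); c=np.array(m['position']); return c+d*((z-c[2])/d[:,2])[:,None]
def proj(m,P):
    Rw=Rm(m['rotation']); rv=cv2.Rodrigues(Rw.T)[0]; t=-Rw.T@np.array(m['position'])
    return cv2.projectPoints(np.array(P,float).reshape(-1,1,3),rv,t,K(m),np.array(m['dist_coeffs']))[0].reshape(-1,2)
def cloud(m,d):
    v,u=np.nonzero(d>0); n=cv2.undistortPoints(np.c_[u,v].astype(float).reshape(-1,1,2),K(m),np.array(m['dist_coeffs'])).reshape(-1,2)
    P=np.c_[n,np.ones(len(n))]*d[v,u][:,None]
    P=P@Rm(m['rotation']).T+np.array(m['position'])
    out=np.full(d.shape+(3,),np.nan); out[v,u]=P; return out
E
python3 - <<'E'
from h import *
im,d=bot.capture("wrist"); cv2.imwrite("pics/w0.png",im[:,:,::-1]); m=bot.camera_model("wrist"); print(m)
o=bot.get_obs(); T=Rm(o['tcp_rot']); print(T.round(3)); print("cam in tool",T.T@(np.array(m['position'])-o['tool_pos'])); print((T.T@Rm(m['rotation'])).round(3))
for n in ["scene","top"]:
    im,d=bot.capture(n);m=bot.camera_model(n);C=cloud(m,d)
    for l,z in [("chamber_body",20),("spacer",8),("window_plate",10),("block",56),("objective",47),("oil_bottle",65),("petri_dish",15),("tweezers",3),("screwdriver",10),("pocket",12)]:
        for f in ([bot.find_in] if l!="pocket" else [bot.spot_point]):
            for r in f(n,l)[:3]:
                if 'bbox' in r: b=r['bbox'];p=[b[0]+b[2]/2,b[1]+b[3]/2]
                else: p=r['point']
                print(n,l,round(r['conf'],2),np.round(p,0),onz(m,[p],z)[0].round(0), C[int(p[1]),int(p[0])].round(0))
E
```

```text
{'fx': 298.55334241682993, 'fy': 298.55334241682993, 'cx': 251.6869257289115, 'cy': 188.09452641504467, 'dist_coeffs': array([0.02535856, 0.        , 0.        , 0.        , 0.        ]), 'position': array([ 195.4356154 , -493.0559324 ,  384.87161689]), 'rotation': array([ 2.84054737e+00,  7.99879490e-04, -1.34338311e+00])}
[[-0.     0.226 -0.974]
 [ 0.001 -0.974 -0.226]
 [-1.    -0.001 -0.   ]]
cam in tool [-158.64704814   -0.42673449  -78.99803307]
[[-0.    -0.297  0.955]
 [ 1.    -0.     0.   ]
 [ 0.     0.955  0.297]]
scene chamber_body 0.86 [356. 274.] [458. 268.  20.] [447. 261.  -2.]
scene chamber_body 0.25 [233. 284.] [707. 150.  20.] [711. 157.  42.]
scene spacer 0.51 [238. 138.] [ 470. -264.    8.] [ 468. -274.   -1.]
scene window_plate 0.98 [306. 306.] [594. 270.  10.] [591. 267.   4.]
scene window_plate 0.91 [288. 258.] [565. 152.  10.] [563. 149.   6.]
scene window_plate 0.85 [261. 377.] [750. 344.  10.] [750. 344.  10.]
scene block 0.98 [255. 190.] [547. -27.  56.] [528. -60.  10.]
scene objective 0.59 [183. 180.] [ 690. -156.   47.] [ 687. -175.   29.]
scene oil_bottle
[... 560 characters left out ...]
 [587. 264.  10.] [589. 266.   7.]
top window_plate 0.8 [150. 138.] [759. 355.  10.] [760. 355.  14.]
top window_plate 0.63 [354. 226.] [ 465. -276.   10.] [ 467. -277.   -0.]
top block 0.7 [282. 210.] [515. -55.  56.] [521. -54.   9.]
top objective 0.53 [320. 154.] [ 684. -177.   47.] [ 685. -175.   42.]
top oil_bottle 0.66 [214. 151.] [696. 145.  65.] [702. 151.  45.]
top petri_dish 0.91 [257. 261.] [364.  23.  15.] [366.  26.  15.]
top tweezers 0.59 [143. 190.] [594. 379.   3.] [596. 383.  -0.]
top tweezers 0.46 [178. 235.] [447. 266.   3.] [449. 269.  -5.]
top screwdriver 0.6 [400. 233.] [ 438. -418.   10.] [ 441. -413.   24.]
top pocket 0.83 [284. 208.] [523. -65.  12.] [524. -64.  13.]
```

View pics/w0.png

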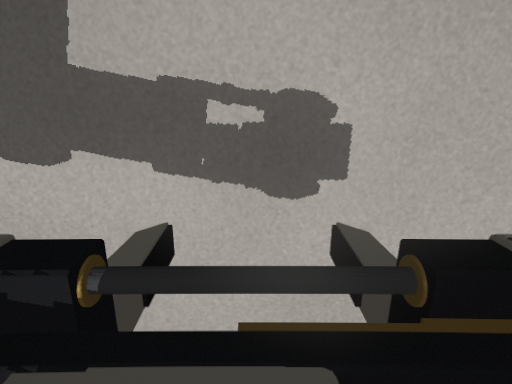

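The wrist camera sees the point under the TCP above the fingertips, around rows 160–190. I'll move it over the spacer first, which is the nearest part.

```bash
python3 -m handwheel '[[[1.1,-1.35,-3.55,0],[1.1,-1.35,-3.55,0],[1.1,-1.35,-3.55,0],[1.1,-1.35,-3.55,0],[1.1,-1.35,-3.55,0],[1.1,-1.35,-3.55,0],[1.1,-1.35,-3.55,0],[1.1,-1.35,-3.55,0]]]' -
python3 -m handwheel '[[[1.1,-1.35,-3.55,0],[1.1,-1.35,-3.55,0],[1.1,-1.35,-3.55,0],[0,0,0,0],[0,0,0,0]]]' -
cat >> h.py <<'E'
def snap(tag):
    o=bot.get_obs(); m=bot.camera_model("wrist"); im,d=bot.capture("wrist")
    np.savez(f"pics/{tag}.npz",im=im,d=d,pos=m['position'],rot=m['rotation'],fx=m['fx'],fy=m['fy'],cx=m['cx'],cy=m['cy'],dist=m['dist_coeffs'],tp=o['tool_pos'],tr=o['tcp_rot'])
    cv2.imwrite(f"pics/{tag}.png",im[:,:,::-1])
    print("t",round(o['time'],2),"tcp",np.round(o['tool_pos'],1),"R",Rm(o['tcp_rot']).round(4).tolist(),"F",np.round(o['contact_force'],1),"w",round(o['grip_width'],1))
def load(tag):
    z=np.load(f"pics/{tag}.npz"); m=dict(fx=float(z['fx']),fy=float(z['fy']),cx=float(z['cx']),cy=float(z['cy']),dist_coeffs=z['dist'],position=z['pos'],rotation=z['rot'])
    return z['im'],z['d'],m,z['tp'],Rm(z['tr'])
E
python3 -c "
from h import *
snap('sp1')"
```

```text
time: 1.92
tool_pos: [372.3, -340.9, 138.4]
tcp_rot: [1.889, 1.57, -1.025]
contact_force: [1.3, -1.3, 1.3]
grip_width: 91.9
time: 2.33
tool_pos: [466.5, -276.9, 104.9]
tcp_rot: [-0.828, 1.569, 2.545]
contact_force: [-0.8, 0.3, -0.8]
grip_width: 91.9
t 2.33 tcp [ 466.5 -276.9  104.9] R [[-0.0011, 0.2296, -0.9733], [0.0008, -0.9733, -0.2296], [-1.0, -0.001, 0.0009]] F [-0.8  0.3 -0.8] w 91.9
```

View pics/sp1.png

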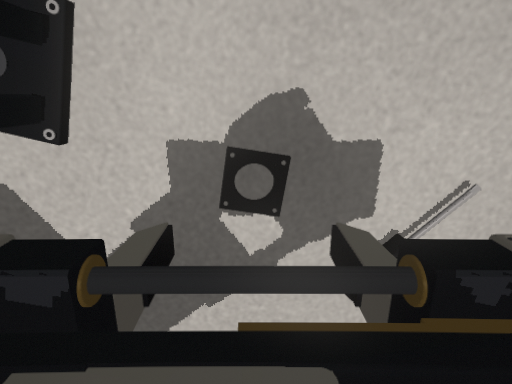

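The spacer is at (254,182), with the bench showing through its bore. The block is at top left. I'll fit a box model to the spacer's outline.

```bash
cat >> h.py <<'E'
from scipy.optimize import least_squares
def fitbox(m,mask,x0,size,z0,h):
    cs,_=cv2.findContours(mask.astype(np.uint8),cv2.RETR_EXTERNAL,cv2.CHAIN_APPROX_NONE)
    c=max(cs,key=cv2.contourArea).reshape(-1,2).astype(float)
    s=size/2
    def hull(p):
        a=p[2];Rz=np.array([[np.cos(a),-np.sin(a)],[np.sin(a),np.cos(a)]])
        q=np.array([[s,s],[-s,s],[-s,-s],[s,-s]])@Rz.T+p[:2]*1.0
        P=np.r_[np.c_[q,np.full(4,z0)],np.c_[q,np.full(4,z0+h)]]
        return cv2.convexHull(proj(m,P).astype(np.float32))
    # contour pixels lie 0.5 px inside the outline
    f=lambda p:np.array([cv2.pointPolygonTest(hull(p),(float(u),float(v)),True)-0.5 for u,v in c])
    best=None
    for a in np.arange(0,1.57,0.2):
        r=least_squares(f,[x0[0],x0[1],a],loss='soft_l1',f_scale=0.7,diff_step=1e-4,x_scale=[1,1,.02])
        if best is None or r.cost<best.cost: best=r
    return best.x,np.sqrt(np.mean(f(best.x)**2)),hull(best.x),np.mean(f(best.x))
def totool(T,v): return (T.T@np.array(v)).round(1)
def comp(mask,seed):
    n,l,st,ce=cv2.connectedComponentsWithStats(mask.astype(np.uint8),connectivity=4)
    k=l[int(seed[1]),int(seed[0])]; assert k>0,"seed off"; return l==k
def show(im,hulls,tag,box,sc=5):
    x,y,w,h=box; a=cv2.resize(im[y:y+h,x:x+w,::-1],None,fx=sc,fy=sc,interpolation=cv2.INTER_CUBIC)
    for q in hulls: cv2.polylines(a,[np.int32(((q.reshape(-1,2)-[x,y])+.5)*sc)],True,(0,255,0),1)
    cv2.imwrite(f"pics/{tag}.png",a)
E
python3 - <<'E'
from h import *
im,d,m,tp,T=load('sp1'); g=cv2.cvtColor(im,cv2.COLOR_RGB2GRAY)
print(g[182,200:310:3], g[140:225:4,240])
mk=comp(g<52,(228,180)); print(mk.sum())
x,e,q,b=fitbox(m,mk,onz(m,[(254,182)],8)[0][:2],56,0,8); print(x.round(3),e,b)
T0=T[:,1]; print("tool y yaw",np.arctan2(T[1,1],T[0,1]))
print("delta tool",totool(T,[x[0]-tp[0],x[1]-tp[1],0]))
show(im,[q],'sp1c',(200,130,110,100))
E
```

```text
[90 88 89 87 92 91 90 89 31 29 29 29 89 87 89 89 86 87 89 90 89 86 89 89
 89 27 28 28 27 86 87 89 91 89 84 87 90] [ 89  90  58  33  33  32  30  46  87  86  86  88  90  89  29  30  32  32
  91 172 172 172]
2646
[ 470.859 -277.223    1.649] 0.37151399125565154 0.1992249002673522
tool y yaw -1.3391446060522822
delta tool [-0.   1.3 -4.2]
```

View pics/sp1c.png

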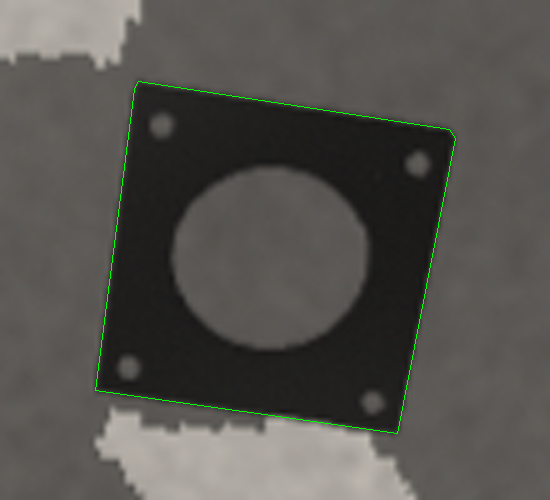

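```bash
python3 -m handwheel '[[[-0.75,-3.3,-1.7,0],[-0.75,-3.3,-1.7,0],[-0.75,-3.3,-1.7,0],[-0.75,-3.3,-1.7,0],[-0.75,-3.3,-1.7,0],[-0.75,-3.3,-1.7,0],[0,0,0,0],[0,0,0,0]]]' -
python3 -c "
from h import *
snap('bl1')"
```

```text
time: 3.05
tool_pos: [520.3, -62.5, 151.7]
tcp_rot: [2.409, 1.569, -0.503]
contact_force: [0.3, -0.8, -0.5]
grip_width: 92.2
t 3.05 tcp [520.3 -62.5 151.7] R [[0.0018, 0.2276, -0.9737], [-0.001, -0.9737, -0.2276], [-1.0, 0.0014, -0.0015]] F [ 0.3 -0.8 -0.5] w 92.2
```

View pics/bl1.png

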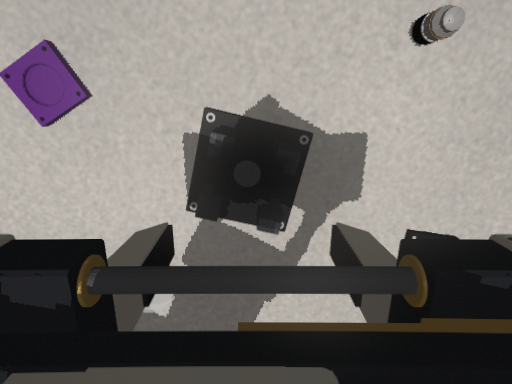

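```bash
python3 - <<'E'
from h import *
im,d,m,tp,T=load('bl1'); C=cloud(m,d)
x,y,w,h=170,95,160,150
a=np.clip(im[y:y+h,x:x+w,::-1].astype(float)*2.2,0,255).astype(np.uint8)
a=cv2.resize(a,None,fx=5,fy=5,interpolation=cv2.INTER_CUBIC)
z=np.clip(np.nan_to_num(C[y:y+h,x:x+w,2]),0,70)/70*255
b=cv2.applyColorMap(cv2.resize(z.astype(np.uint8),None,fx=5,fy=5,interpolation=cv2.INTER_NEAREST),cv2.COLORMAP_JET)
cv2.imwrite('pics/bl1c.png',cv2.resize(a,(640,600)));cv2.imwrite('pics/bl1d.png',cv2.resize(b,(640,600)))
E
```

```text
(no output)
```

View pics/bl1c.png

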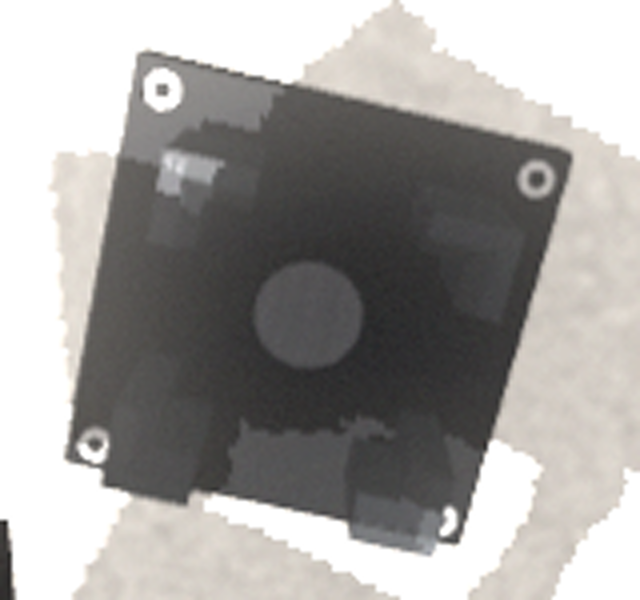

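View pics/bl1d.png

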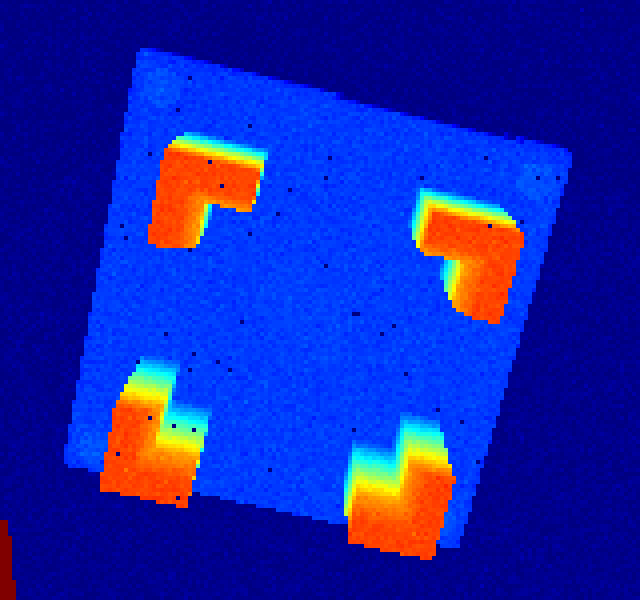

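```bash
cat >> h.py <<'E'
def blockfit(tag,seed):
    im,d,m,tp,T=load(tag); C=cloud(m,d); g=cv2.cvtColor(im,cv2.COLOR_RGB2GRAY)
    Z=C[:,:,2]; near=np.hypot(C[:,:,0]-522,C[:,:,1]+60)<80
    zt=np.nanmedian(Z[near&(Z>51)&(Z<62)]); zp=np.nanmedian(Z[near&(Z>8)&(Z<16)]); zb=np.nanmedian(Z[near&(Z<6)])
    mk=(near&(Z>50)&(Z<64)).astype(np.uint8); mk=cv2.medianBlur(mk,3)
    v,u=np.nonzero(mk)
    # outer square: pixels corners
    P=np.concatenate([onz(m,np.c_[u+a,v+b],56)[:,:2] for a in(-.5,.5) for b in(-.5,.5)])
    r=cv2.minAreaRect(P.astype(np.float32)); 
    print("z top/plate/bench",zt,zp,zb,"wall outer rect",r,"tool delta",totool(T,[r[0][0]-tp[0],r[0][1]-tp[1],0]))
    mk=cv2.medianBlur((near&(Z>6)&(Z<64)).astype(np.uint8),3)
    x,e,q,b=fitbox(m,mk,r[0],110,0,12); print("plate",x.round(3),e,b)
    return r,x,q,im
E
python3 - <<'E'
from h import *
r,x,q,im=blockfit('bl1',None)
s=load('bl1')
p=proj(s[2],[[*c,56] for c in cv2.boxPoints(r)])
show(np.clip(im*2.0,0,255).astype(np.uint8),[q,p],'bl1f',(170,95,160,150),4)
print(onz(s[2],[(170+308/4,95+315/4)],12))
E
```

```text
z top/plate/bench 56.36528009279955 12.871071165554952 0.798379324461223 wall outer rect ((521.4630737304688, -56.69263458251953), (80.22054290771484, 81.31016540527344), 89.89229583740234) tool delta [-0.  -5.4 -2.5]
plate [520.904 -56.65    1.567] 1.3057141165011068 -0.36709767351275047
[[521.10377983 -57.12909621  12.        ]]
```

View pics/bl1f.png

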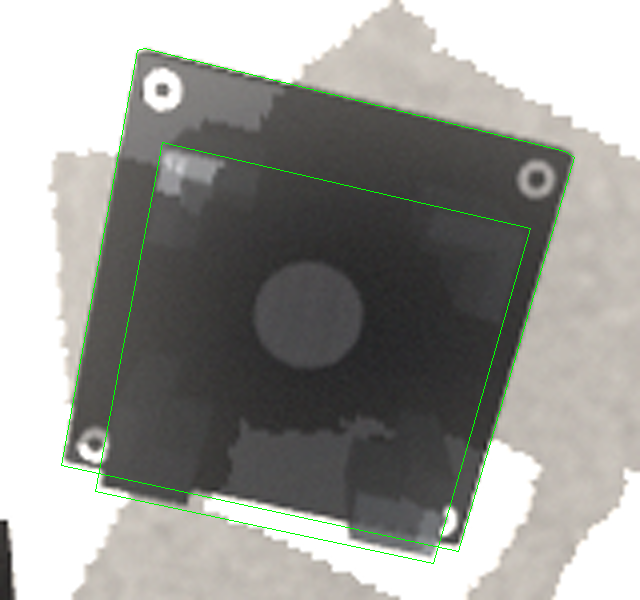

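```bash
python3 -m handwheel '[[[0.4,-3.7,-0.1,0],[0.4,-3.7,-0.1,0],[0.4,-3.7,-0.1,0],[0.4,-3.7,-0.1,0],[0.4,-3.7,-0.1,0],[0.5,-3.7,-0.1,0],[0.5,-3.7,0,0],[0.5,-3.7,0,0]]]' -
python3 -m handwheel '[[[0.5,-3.8,0,0],[0,0,0,0],[0,0,0,0]]]' -
python3 -c "
from h import *
snap('bo1')"
```

```text
time: 3.77
tool_pos: [459.3, 226.3, 115.4]
tcp_rot: [1.461, 1.57, -1.457]
contact_force: [0.8, -0.7, -0.2]
grip_width: 91.7
time: 4.02
tool_pos: [450.5, 263.5, 110.2]
tcp_rot: [0.59, 1.57, -2.323]
contact_force: [0.5, -0.5, -0.1]
grip_width: 92.1
t 4.02 tcp [450.5 263.5 110.2] R [[-0.0009, 0.2268, -0.974], [-0.0009, -0.974, -0.2268], [-1.0, 0.0007, 0.001]] F [ 0.5 -0.5 -0.1] w 92.1
```

View pics/bo1.png

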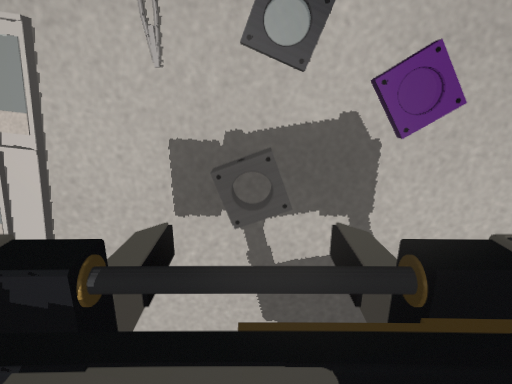

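The body is at (251,188), in the arm's shadow. The window plate with its round glass is at (288,20), and the purple look-alike is at (420,90). The body blends into the shadow, so I'll mask it by depth.

```bash
cat >> h.py <<'E'
def part(tag,seed,h,size=56,z0=0):
    im,d,m,tp,T=load(tag); C=cloud(m,d); Z=C[:,:,2]
    zb=0
    c=onz(m,[seed],z0+h)[0][:2]
    near=np.hypot(C[:,:,0]-c[0],C[:,:,1]-c[1])<55
    zb=np.nanmedian(Z[near&(Z<z0+h*.3)]) ; zt=np.nanmedian(Z[near&(Z>z0+h*.7)])
    mk=cv2.medianBlur((near&(Z>z0+zb+h*.4)).astype(np.uint8),3)
    x,e,q,b=fitbox(m,mk,c,size,z0,h)
    ty=np.arctan2(T[1,1],T[0,1]); da=(x[2]-ty+np.pi/4)%(np.pi/2)-np.pi/4
    print("z",zb,zt,"fit",x.round(3),"rms",round(e,2),round(b,2),"tcp",tp.round(1),"tool delta cm",totool(T,[x[0]-tp[0],x[1]-tp[1],0])/10,"turn about tool x",round(-da,3))
    u,v=np.int32(seed); show(np.clip(im*1.5,0,255).astype(np.uint8),[q],tag+'f',(u-60,v-55,120,110),5)
    return x
E
python3 - <<'E'
from h import *
part('bo1',(251,188),20)
part('sp1',(254,182),8)
E
```

```text
z 0.90250385216072 209.99040714474353 fit [319.112 238.215   2.607] rms 123.2 -109.75 tcp [450.5 263.5 110.2] tool delta cm [ 1.000e-02 -5.200e-01  1.337e+01] turn about tool x 0.763
z 0.8568414238648074 204.46708101287882 fit [ 341.488 -314.248    2.574] rms 129.6 -116.02 tcp [ 466.5 -276.9  104.9] tool delta cm [1.000e-02 7.600e-01 1.302e+01] turn about tool x -0.771
```

View pics/bo1f.png

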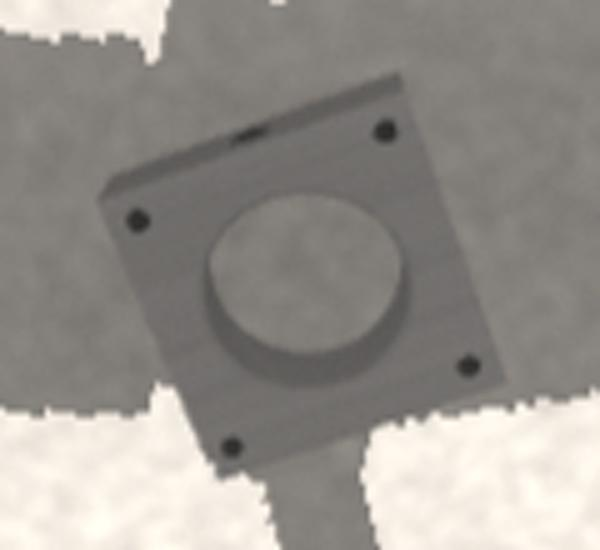

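Gripper pixels got into the mask, so I'll cap the height.

```bash
sed -i 's/near=np.hypot(C\[:,:,0\]-c\[0\],C\[:,:,1\]-c\[1\])<55/near=(np.hypot(C[:,:,0]-c[0],C[:,:,1]-c[1])<55)\&(Z<z0+h+8)/' h.py; python3 - <<'E'
from h import *
part('bo1',(251,188),20)
part('sp1',(254,182),8)
E
```

```text
z 0.90250385216072 20.791486045822552 fit [448.008 263.018   0.58 ] rms 0.58 0.26 tcp [450.5 263.5 110.2] tool delta cm [ 0.   -0.01  0.25] turn about tool x -0.351
z 0.8568414238648074 8.825763022331415 fit [ 470.111 -277.145    1.65 ] rms 0.34 0.07 tcp [ 466.5 -276.9  104.9] tool delta cm [-0.    0.1  -0.35] turn about tool x 0.152
```

View pics/bo1f.png

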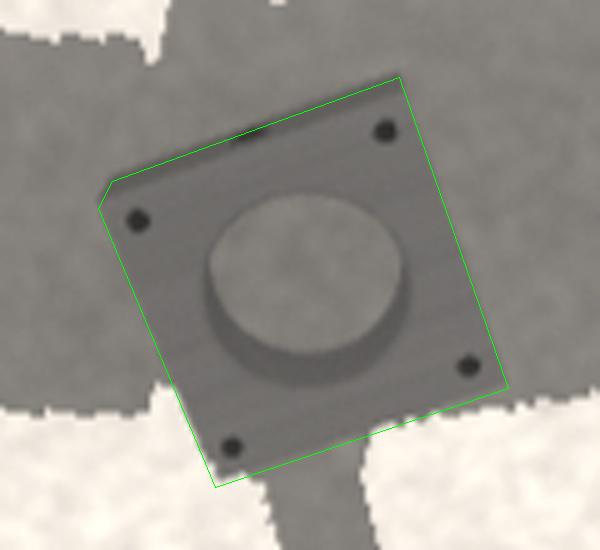

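```bash
sed -i 's/Z>z0+zb+h\*.4/Z>z0+zb+min(h*.4,3)/; s/near&(Z>6)&(Z<64)/near\&(Z>3.5)\&(Z<16)/; s/near&(Z>50)&(Z<64)/near\&(Z>54.5)\&(Z<64)/' h.py; python3 - <<'E'
from h import *
part('bo1',(251,188),20)
part('sp1',(254,182),8)
r,x,q,im=blockfit('bl1',None)
im,d,m,tp,T=load('bl1'); g=cv2.cvtColor(im,cv2.COLOR_RGB2GRAY)
# screws: ring centres & centre disc -> enlarge
print("disc / screws z12:")
for p in [(162/4,90/4),(536/4,180/4),(92/4,443/4),(308/4,315/4)]:
    print(onz(m,[(170+p[0]-.5,95+p[1]-.5)],12)[0].round(1))
E
```

```text
z 0.90250385216072 20.791486045822552 fit [448.4   263.274   0.58 ] rms 0.34 0.03 tcp [450.5 263.5 110.2] tool delta cm [ 0.   -0.02  0.21] turn about tool x -0.351
z 0.8568414238648074 8.825763022331415 fit [ 4.70199e+02 -2.77138e+02  7.90000e-02] rms 0.31 0.02 tcp [ 466.5 -276.9  104.9] tool delta cm [-0.    0.1  -0.36] turn about tool x 0.152
z top/plate/bench 56.36528009279955 12.871071165554952 0.798379324461223 wall outer rect ((521.1011962890625, -56.651092529296875), (80.20060729980469, 80.67211151123047), 89.98297119140625) tool delta [-0.  -5.5 -2.1]
plate [521.817 -56.616   1.566] 7.901597929384848 3.868637761046306
disc / screws z12:
[568.4  -9.4  12. ]
[ 568.1 -104.1   12. ]
[474.2  -8.4  12. ]
[521.5 -56.5  12. ]
```

The fit is good, at 0.34 px. The block centre is about (521.2,−56.6) with yaw near 0. Turn, descend and grip the body.

```bash
python3 -m handwheel '[[[1.2,0,0.1,-0.088],[1.2,0,0.1,-0.088],[1.2,0,0,-0.088],[1.2,0,0,-0.087],[2.0,0,0,0],[2.0,0,0,0],[1.2,0,0,0],[0.6,0,0,0]]]' -
python3 -m handwheel '[[[0,0,0,0],[0,0,0,0]]]' -
python3 -c "
from h import *
snap('bo2')"
```

```text
time: 4.73
tool_pos: [448.9, 260.6, 3.3]
tcp_rot: [-0.025, 1.568, -2.591]
contact_force: [-0.0, -0.8, 1.3]
grip_width: 92.1
time: 4.9
tool_pos: [449.5, 262.2, 5.1]
tcp_rot: [2.227, 1.57, -0.338]
contact_force: [0.0, 0.0, 0.2]
grip_width: 91.8
t 4.9 tcp [449.5 262.2   5.1] R [[0.0004, 0.5453, -0.8383], [-0.0001, -0.8383, -0.5453], [-1.0, 0.0003, -0.0002]] F [0.  0.  0.2] w 91.8
```

View pics/bo2.png

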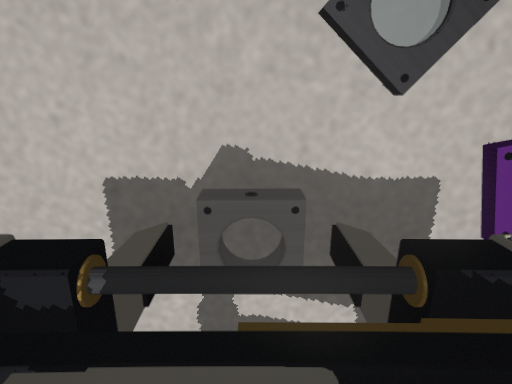

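```bash
python3 -m handwheel '[[[0.1,-0.15,0,0],[0,0,0,0]]]' -
python3 -m handwheel '[[[0,0,0,0],[0,0,0,0],[0,0,0,0],[0,0,0,0],[0,0,0,0],[0,0,0,0]]]' 0
python3 -m handwheel '[[[0,0,0,0],[0,0,0,0],[0,0,0,0],[0,0,0,0]]]' 0
```

```text
time: 5.12
tool_pos: [448.2, 264.9, 4.4]
tcp_rot: [2.901, 1.569, 0.338]
contact_force: [0.1, -0.0, -0.2]
grip_width: 91.7
time: 5.62
tool_pos: [448.0, 264.6, 3.7]
tcp_rot: [1.793, 1.57, -0.769]
contact_force: [1.5, -2.1, 0.2]
grip_width: 56.7
time: 5.95
tool_pos: [447.9, 264.6, 3.7]
tcp_rot: [1.77, 1.57, -0.793]
contact_force: [1.0, -2.7, 0.3]
grip_width: 55.6
```

```bash
python3 -m handwheel '[[[-1,0,0,0],[-2,0,0,0],[-2,0,0,0.116],[-2,0,0,0.116],[-2,0,0,0.116],[-1.6,0,0,0.116],[0,0,0,0.116],[0,0,0,0]]]' 0
python3 -c "
from h import *
snap('bo3')"

```

```text
time: 6.62
tool_pos: [447.8, 265.1, 110.9]
tcp_rot: [-2.536, 1.569, 0.6]
contact_force: [0.2, -0.7, -3.7]
grip_width: 55.8
t 6.62 tcp [447.8 265.1 110.9] R [[0.0012, -0.0052, -1.0], [0.0008, -1.0, 0.0052], [-1.0, -0.0008, -0.0012]] F [ 0.2 -0.7 -3.7] w 55.8
```

View pics/bo3.png

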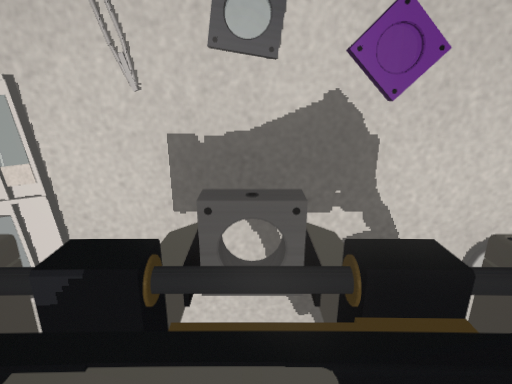

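```bash
cat >> h.py <<'E'
def toolplane(m,tp,T,px,xt):
    d=ray(m,px)@T; c=T.T@(np.array(m['position'])-tp); return c+d*((xt-c[0])/d[:,0])[:,None]
E
python3 - <<'E'
from h import *
im,d,m,tp,T=load('bo3'); g=cv2.cvtColor(im,cv2.COLOR_RGB2GRAY)
print(g[184:206,230], g[184:206,275]); print(g[215,190:204],g[215,298:314])
C=(cloud(m,d)-tp)@T
for r in range(185,206,1): print(r,C[r,230].round(1),C[r,275].round(1))
print(C[215,[196,198,200,202,204,206,298,300,302,304,306,308]].round(1))
E
python3 - <<'E'
from h import *
im,d,m,tp,T=load('bo3'); show(np.clip(im*1.5,0,255).astype(np.uint8),[],'bo3c',(190,180,125,100),6)
E
```

```text
[92 93 93 94 89 77 68 67 68 69 68 67 69 69 70 69 74 82 83 82 83 83] [92 95 96 97 92 77 69 68 69 69 67 67 69 69 69 69 74 81 82 83 83 83]
[178 173 170 168 173 178 181 119  85  82  81  81  81  82] [ 83  83  83  83  83  83  83  83 102 170 186 185 183 180 178 179]
185 [110.6 -20.4   1.6] [110.4  21.9   1.6]
186 [109.6 -20.4   2.3] [110.5  21.9   2.6]
187 [111.4 -20.5   3.8] [110.7  22.    3.6]
188 [109.9 -20.4   4.4] [110.   21.9   4.4]
189 [  3.2 -12.4 -28.1] [  3.1  13.2 -28.2]
190 [  0.6 -12.2 -28.4] [  1.6  13.1 -28. ]
191 [ -1.4 -12.1 -28.4] [ -0.9  12.9 -28.2]
192 [ -2.9 -12.  -28.3] [ -3.6  12.7 -28.5]
193 [ -4.5 -11.9 -28.3] [ -4.   12.6 -28.1]
194 [ -6.2 -11.7 -28.3] [ -5.5  12.5 -28. ]
195 [ -8.5 -11.6 -28.5] [ -7.3  12.4 -28.1]
196 [-10.  -11.5 -28.4] [-10.2  12.2 -28.5]
197 [-11.2 -11.4 -28.3] [-11.4  12.1 -28.3]
198 [-13.8 -11.2 -28.6] [-13.3  11.9 -28.4]
199 [-14.1 -11.2 -28.2] [-14.2  11.9 -28.2]
200 [-15.4 -11.1 -28.1] [-16.   11.7 -28.3]
201 [-17.5 -11.  -28.3] [-18.2  11.6 -28.6]
202 [-16.6 -11.  -27.5] [-18.   11.6 -27.9]
203 [-15.6 -11.1 -26.5] [-16.8  11.7 -27. ]
204 [-16.8 -11.  -26.5] [-16.7  11.7 -26.4]
205 [-17.9 -11.  -26.3] [-15.8  11.8 -25.5]
[[109.6 -53.9  31.6]
 [-16.9 -27.5 -20.5]
 [-17.3 -26.4 -20.7]
 [-16.6 -25.5 -20.4]
 [-16.2 -24.6 -20.2]
 [-16.2 -23.5 -20.2]
 [-16.6  23.6 -20.3]
 [-17.7  24.5 -20.8]
 [-17.5  25.5 -20.8]
 [-16.8  26.7 -20.4]
 [-17.2  27.6 -20.6]
 [110.1  54.5  31.9]]
```

View pics/bo3c.png

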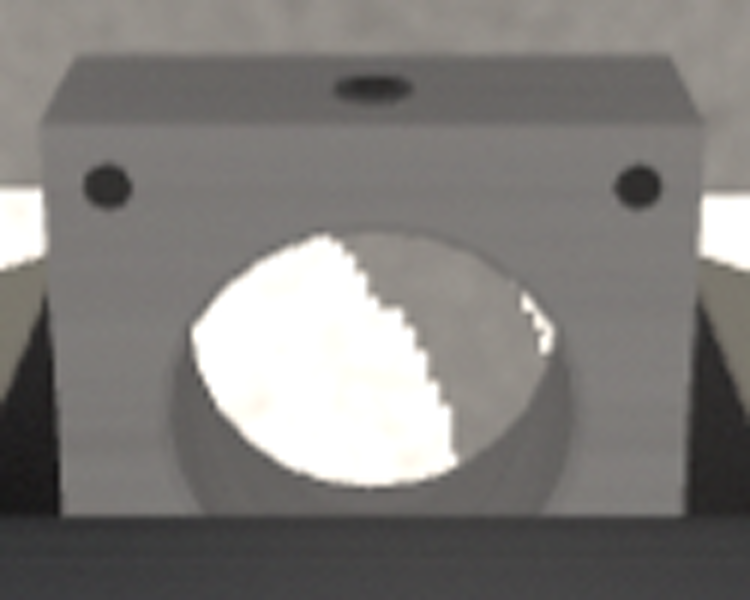

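The body is held square, offset from tool centre by (y 0, z −0.3 mm). I'll carry it beside the block and look at the block once more at the placing yaw.

```bash
python3 -m handwheel '[[[-0.2,2,0,0],[-0.3,3.5,0,0],[-0.3,3.6,0,0],[0,3.6,0,0],[0,3.6,0,0],[0,3.6,0,0],[0,3.6,0,0],[0,3.6,0,0]]]' 0
python3 -m handwheel '[[[0,3,0,0],[0,2,0,0],[0,0,0,0],[0,0,0,0],[0,0,0,0]]]' 0
python3 -c "
from h import *
snap('bl2')
r,x,q,im=blockfit('bl2',None)"

```

```text
time: 7.33
tool_pos: [446.3, -7.6, 117.1]
tcp_rot: [-0.27, 1.569, 2.875]
contact_force: [0.2, -0.1, -4.3]
grip_width: 55.8
time: 7.75
tool_pos: [446.8, -55.6, 117.2]
tcp_rot: [-0.479, 1.569, 2.663]
contact_force: [0.4, 0.7, -4.0]
grip_width: 55.8
t 7.75 tcp [446.8 -55.6 117.2] R [[-0.0017, 0.0005, -1.0], [0.0009, -1.0, -0.0005], [-1.0, -0.0009, 0.0017]] F [ 0.4  0.7 -4. ] w 55.8
z top/plate/bench 56.27883017672234 12.69667400805605 0.6763295065495072 wall outer rect ((521.5759887695312, -56.822906494140625), (80.36518096923828, 79.2953109741211), 89.9274673461914) tool delta [ -0.1   1.3 -74.8]
plate [521.63  -56.764   1.567] 0.38992598953381036 0.2082036384906023
```

View pics/bl2.png

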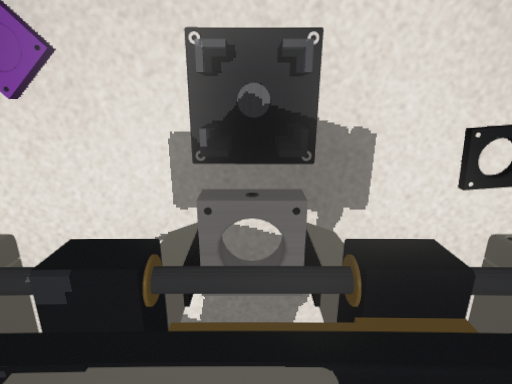

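```bash
python3 -m handwheel '[[[0,0.12,-2.5,0.003],[0,0,-2.5,0],[0,0,-2.45,0],[0,0,0,0],[0,0,0,0],[0,0,0,0]]]' 0
python3 -m handwheel '[[[0,0,0,0]]]' 0
```

```text
time: 8.3
tool_pos: [520.8, -56.4, 117.1]
tcp_rot: [-0.226, 1.568, 2.914]
contact_force: [-1.1, 1.1, -3.2]
grip_width: 55.9
time: 8.38
tool_pos: [520.7, -56.8, 117.4]
tcp_rot: [-0.213, 1.569, 2.925]
contact_force: [0.2, 0.8, -3.6]
grip_width: 55.5
```

```bash
python3 -m handwheel '[[[1.5,0,-0.05,0],[2,0,0,0],[1.5,0,0,0],[0.5,0,0,0],[0,0,0,0],[0,0,0,0]]]' 0
python3 -c "
from h import *
snap('pl1')"
```

```text
time: 8.88
tool_pos: [522.3, -57.7, 63.2]
tcp_rot: [2.573, 1.571, -0.573]
contact_force: [0.5, 0.4, -3.6]
grip_width: 55.6
t 8.88 tcp [522.3 -57.7  63.2] R [[0.0002, -0.0041, -1.0], [-0.0001, -1.0, 0.0041], [-1.0, 0.0001, -0.0002]] F [ 0.5  0.4 -3.6] w 55.6
```

View pics/pl1.png

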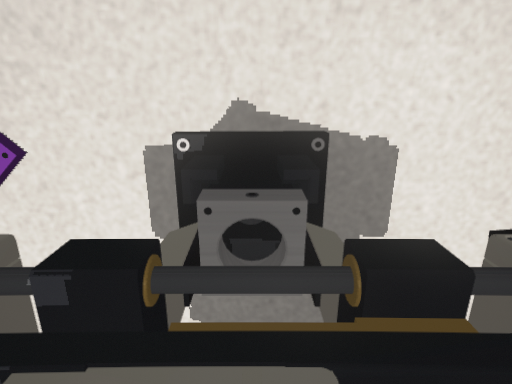

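```bash
cat >> h.py <<'E'
def screws(tag,z=12,rows=(100,200),cols=(150,350)):
    im,d,m,tp,T=load(tag); C=cloud(m,d); g=cv2.cvtColor(im,cv2.COLOR_RGB2GRAY)
    Z=C[:,:,2]; pl=(Z>7)&(Z<17)&(C[:,:,0]>555)&(C[:,:,0]<580)
    mk=(pl&(g>75)).astype(np.uint8); n,l,st,ce=cv2.connectedComponentsWithStats(mk,connectivity=8)
    out=[]
    for k in range(1,n):
        if st[k,4]>15:
            b=st[k]; p=[b[0]+(b[2]-1)/2,b[1]+(b[3]-1)/2]; out.append(onz(m,[p],z)[0]); print(p,st[k],out[-1].round(1))
E
python3 - <<'E'
from h import *
for t in ['bl1','bl2','pl1']: print(t); screws(t)
E
```

```text
bl1
[np.float64(10.0), np.float64(65.0)] [ 0 58 21 15 35] [571.5 175.7  12. ]
[np.float64(30.0), np.float64(61.5)] [25 59 11  6 20] [578.8 158.5  12. ]
[np.float64(58.0), np.float64(82.5)] [ 31  66  55  34 906] [566.4 133.7  12. ]
[np.float64(210.5), np.float64(117.0)] [206 112  10  11  83] [568.5  -9.9  12. ]
[np.float64(303.5), np.float64(139.5)] [300 136   8   8  29] [ 568.1 -104.1   12. ]
bl2
[np.float64(23.0), np.float64(37.0)] [   0   19   47   37 1104] [567.8 124.1  12. ]
[np.float64(254.0), np.float64(40.0)] [185  27 139  27 384] [567.2 -57.3  12. ]
[np.float64(313.0), np.float64(37.5)] [307  31  13  14 100] [ 568.9 -104.1   12. ]
[np.float64(321.5), np.float64(43.5)] [321  34   2  20  22] [ 564.6 -111.2   12. ]
pl1
[np.float64(181.0), np.float64(141.5)] [172 132  19  20 199] [570.5  -8.3  12. ]
[np.float64(317.5), np.float64(144.0)] [311 138  14  13 113] [ 568.3 -104.1   12. ]
[np.float64(7.0), np.float64(153.5)] [  0 144  15  20 171] [562.2 113.2  12. ]
```

```bash
python3 -m handwheel '[[[0,-0.09,0.12,0],[0,0,0,0],[0,0,0,0]]]' 0; python3 -m handwheel '[[[0,0,0,0]]]' 0
```

```text
time: 9.18
tool_pos: [521.4, -56.8, 63.4]
tcp_rot: [2.818, 1.57, -0.327]
contact_force: [0.7, 0.2, -4.0]
grip_width: 56.1
time: 9.27
tool_pos: [521.4, -56.8, 63.1]
tcp_rot: [2.762, 1.57, -0.383]
contact_force: [0.9, 0.4, -3.7]
grip_width: 56.0
```

```bash
python3 -m handwheel '[[[0.4,0,0.02,0],[0.4,0,0,0],[0.4,0,0,0],[0.4,0,0,0],[0.4,0,0,0],[0,0,0,0]]]' 0; python3 -m handwheel '[[[0,0,0,0],[0,0,0,0]]]' 0
```

```text
time: 9.77
tool_pos: [520.4, -56.6, 41.6]
tcp_rot: [-0.206, 1.569, 2.932]
contact_force: [-0.3, -0.6, -4.1]
grip_width: 55.4
time: 9.93
tool_pos: [521.1, -56.8, 42.7]
tcp_rot: [1.718, 1.571, -1.428]
contact_force: [0.2, -0.3, -2.9]
grip_width: 55.7
```

```bash
python3 -m handwheel '[[[0.5,0,0,0],[0.5,0,0,0],[0.5,0,0,0],[0.5,0,0,0],[0.3,0,0,0],[0,0,0,0],[0,0,0,0]]]' 0; python3 -m handwheel '[[[0.1,0,0,0],[0.1,0,0,0],[0.1,0,0,0],[0,0,0,0],[0,0,0,0]]]' 0
```

```text
time: 10.52
tool_pos: [520.8, -56.7, 19.4]
tcp_rot: [-0.106, 1.57, 3.031]
contact_force: [-0.1, -0.2, -3.9]
grip_width: 55.7
time: 10.93
tool_pos: [521.0, -56.8, 16.7]
tcp_rot: [2.152, 1.571, -0.993]
contact_force: [0.2, 0.5, -3.4]
grip_width: 55.6
```

```bash
python3 -m handwheel '[[[0.05,0,0,0],[0.05,0,0,0],[0,0,0,0]]]' 0; python3 -m handwheel '[[[0.05,0,0,0],[0.05,0,0,0],[0,0,0,0],[0,0,0,0]]]' 0
```

```text
time: 11.18
tool_pos: [521.0, -56.8, 15.7]
tcp_rot: [2.313, 1.571, -0.833]
contact_force: [0.5, -0.1, -3.0]
grip_width: 55.8
time: 11.52
tool_pos: [521.0, -56.8, 15.7]
tcp_rot: [2.619, 1.57, -0.527]
contact_force: [-3.0, 1.1, 7.6]
grip_width: 55.8
```

Contact at exactly the expected height. Release and rise.

```bash
python3 -m handwheel '[[[0,0,0,0],[0,0,0,0],[0,0,0,0]]]' 0.8; python3 -m handwheel '[[[-1,0,0,0],[-2,0,0,0],[-2.5,0,0,0],[-2.5,0,0,0],[-2,0,0,0],[0,0,0,0],[0,0,0,0],[0,0,0,0]]]' 0.8
python3 -c "
from h import *
snap('pl2')
im,d,m,tp,T=load('pl2'); C=cloud(m,d)
x=(abs(C[:,:,0]-521)<35)&(abs(C[:,:,1]+57)<35)
h=np.histogram(C[x][:,2],bins=range(0,70,2)); print(h)
show(np.clip(im*1.8,0,255).astype(np.uint8),[],'pl2c',(170,110,160,140),4)
"
```

```text
time: 11.77
tool_pos: [521.4, -56.9, 14.9]
tcp_rot: [2.802, 1.57, -0.344]
contact_force: [0.4, -0.7, 0.1]
grip_width: 70.5
time: 12.43
tool_pos: [520.5, -56.7, 114.4]
tcp_rot: [-0.166, 1.57, 2.972]
contact_force: [-0.6, -0.9, -0.3]
grip_width: 73.5
t 12.43 tcp [520.5 -56.7 114.4] R [[-0.0007, -0.0042, -1.0], [0.0001, -1.0, 0.0042], [-1.0, -0.0001, 0.0007]] F [-0.6 -0.9 -0.3] w 73.5
(array([   0,    0,    0,    0,    0,  104, 1450,  176,   84,   47,   90,
         71,  101,   71,  111,  400, 2420,  160,   55,   52,   46,   54,
         76,   55,   47,  161,  259,  331,  351,    8,    0,    0,    0,
          0]), array([ 0,  2,  4,  6,  8, 10, 12, 14, 16, 18, 20, 22, 24, 26, 28, 30, 32,
       34, 36, 38, 40, 42, 44, 46, 48, 50, 52, 54, 56, 58, 60, 62, 64, 66,
       68]))
```

View pics/pl2c.png

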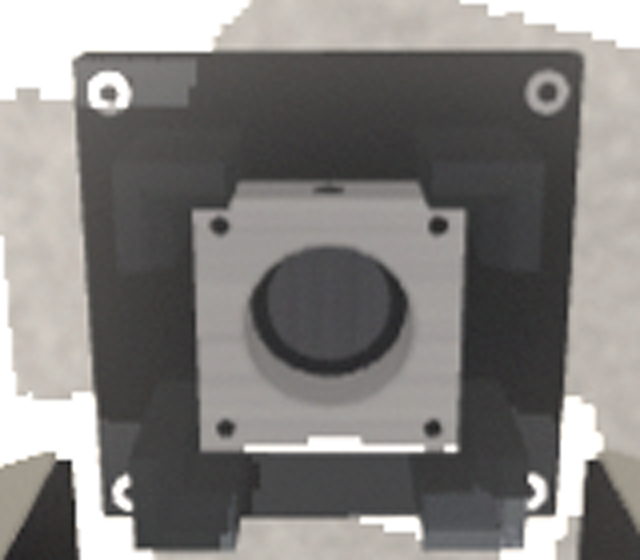

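The body is seated flat, with its top at about 32.7 mm (expected 32 plus a 0.7 bias). Next, the spacer.

```bash
python3 -m handwheel '[[[0,2.5,0.6,0],[0,3.6,0.8,0],[0,3.7,0.8,0],[0,3.7,0.8,0],[1,3.7,0.8,-0.02],[1,3.1,0.8,-0.03],[1,1.7,0.3,-0.03],[2,0,0,0]]]' 1
python3 -m handwheel '[[[1,0,0,0],[0,0,0,0],[0,0,0,0],[0,0,0,0]]]' 1
python3 -c "
from h import *
snap('sp2'); part('sp2',(252,200),8)"
```

```text
time: 13.15
tool_pos: [472.3, -281.2, 64.5]
tcp_rot: [2.116, 1.568, -0.952]
contact_force: [0.9, -0.3, 0.5]
grip_width: 91.9
time: 13.48
tool_pos: [473.0, -276.3, 55.1]
tcp_rot: [2.337, 1.571, -0.728]
contact_force: [0.1, -1.2, -0.4]
grip_width: 91.8
t 13.48 tcp [ 473.  -276.3   55.1] R [[0.0002, 0.0768, -0.997], [-0.0002, -0.997, -0.0768], [-1.0, 0.0002, -0.0002]] F [ 0.1 -1.2 -0.4] w 91.8
z 0.8279097249568395 8.792708718612857 fit [ 469.901 -277.048    1.651] rms 0.41 0.12 tcp [ 473.  -276.3   55.1] tool delta cm [-0.    0.05  0.31] turn about tool x -0.003
```

View pics/sp2.png

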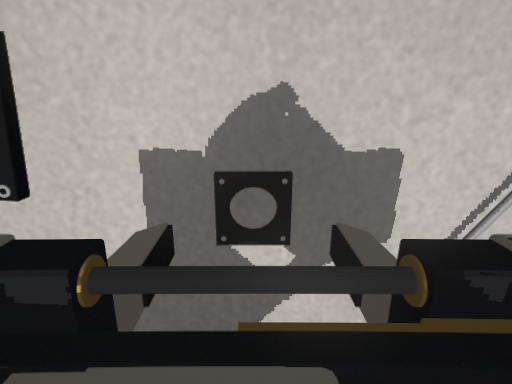

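```bash
python3 -m handwheel '[[[1.5,0.05,0.31,0],[1.8,0,0,0],[1.2,0,0,0],[0.5,0,0,0],[0,0,0,0],[0,0,0,0]]]' 1; python3 -m handwheel '[[[0.1,0,0,0],[0.1,0,0,0],[0,0,0,0]]]' 1
```

```text
time: 14.03
tool_pos: [470.1, -277.7, 5.5]
tcp_rot: [2.314, 1.57, -0.751]
contact_force: [-0.0, 0.6, 0.7]
grip_width: 91.5
time: 14.28
tool_pos: [469.8, -277.8, 3.2]
tcp_rot: [2.319, 1.57, -0.747]
contact_force: [-0.2, -0.6, 0.0]
grip_width: 92.3
```

```bash
python3 -m handwheel '[[[0.1,-0.07,0,0],[0,0,0,0],[0,0,0,0]]]' 1; python3 -m handwheel '[[[0,0,0,0],[0,0,0,0],[0,0,0,0],[0,0,0,0],[0,0,0,0],[0,0,0,0],[0,0,0,0]]]' 0
python3 -m handwheel '[[[0,0,0,0],[0,0,0,0]]]' 0; python3 -m handwheel '[[[-1,0,0,0],[-2,0,0,0],[-2.5,0,0,0],[-2.5,0,0,0],[-2,0,0,0.04],[-1,0,0,0.043],[0,0,0,0],[0,0,0,0]]]' 0
python3 - <<'E'
from h import *
snap('sp3')
im,d,m,tp,T=load('sp3'); C=(cloud(m,d)-tp)@T
for r in range(188,225,2): print(r,C[r,228].round(1),C[r,252].round(1),C[r,276].round(1))
print(C[217,190:316:3,:2].round(1).tolist())
show(np.clip(im*1.8,0,255).astype(np.uint8),[],'sp3c',(180,180,145,110),5)
E
```

```text
time: 14.53
tool_pos: [469.4, -276.9, 1.8]
tcp_rot: [1.837, 1.571, -1.229]
contact_force: [1.0, -0.9, 0.5]
grip_width: 92.0
time: 15.12
tool_pos: [469.5, -276.9, 1.7]
tcp_rot: [1.569, 1.571, -1.497]
contact_force: [0.6, -0.1, -0.7]
grip_width: 55.4
time: 15.28
tool_pos: [469.4, -276.9, 1.7]
tcp_rot: [1.59, 1.571, -1.476]
contact_force: [-0.1, 0.4, -0.6]
grip_width: 55.3
time: 15.95
tool_pos: [469.6, -277.0, 112.5]
tcp_rot: [2.424, 1.569, -0.723]
contact_force: [-0.4, -0.6, -1.3]
grip_width: 55.6
t 15.95 tcp [ 469.6 -277.   112.5] R [[0.0011, -0.0059, -1.0], [-0.001, -1.0, 0.0059], [-1.0, 0.001, -0.0011]] F [-0.4 -0.6 -1.3] w 55.6
188 [  0.9 -13.3 -29.4] [ -0.    0.1 -29.7] [ -1.3  13.3 -30.1]
190 [ -3.6 -13.  -29.7] [ -3.7   0.1 -29.7] [ -4.6  13.1 -30. ]
192 [ -6.9 -12.7 -29.6] [ -5.8   0.1 -29.2] [ -8.4  12.8 -30.1]
194 [ -6.8 -12.8 -28.5] [ -6.4   0.1 -28.3] [ -6.7  13.  -28.4]
196 [ -6.5 -12.8 -27.2] [ -6.8   0.1 -27.3] [ -6.4  13.  -27.2]
198 [ -6.8 -12.8 -26.2] [ -7.1   0.1 -26.3] [ -7.6  12.9 -26.4]
200 [ -6.9 -12.8 -25.1] [ -7.7   0.1 -25.4] [ -7.8  12.9 -25.4]
202 [ -6.2 -12
[... 679 characters left out ...]
3.9  40.1]
224 [111.  -23.3  41.7] [112.1   0.3  42.2] [111.7  23.9  42.1]
[[110.7, -60.0], [110.5, -57.1], [112.5, -54.6], [110.3, -51.2], [-7.7, -27.2], [-7.1, -25.6], [-7.4, -23.9], [-7.7, -22.3], [-7.0, -20.7], [-7.4, -19.0], [-7.6, -17.4], [-7.6, -15.7], [-6.9, -14.2], [-7.7, -12.5], [112.0, -19.3], [111.2, -16.3], [111.9, -13.4], [111.6, -10.5], [111.7, -7.5], [111.2, -4.6], [112.4, -1.7], [110.9, 1.2], [111.3, 4.2], [111.2, 7.1], [111.3, 10.0], [111.1, 13.0], [112.0, 15.9], [110.9, 18.8], [-6.1, 12.2], [-7.7, 13.7], [-5.8, 15.6], [-8.4, 16.9], [-7.2, 18.7], [-7.5, 20.3], [-6.8, 22.0], [-7.3, 23.6], [-7.3, 25.2], [-6.3, 27.1], [112.1, 51.1], [112.1, 54.1], [112.0, 57.0], [111.3, 59.7]]
```

View pics/sp3c.png

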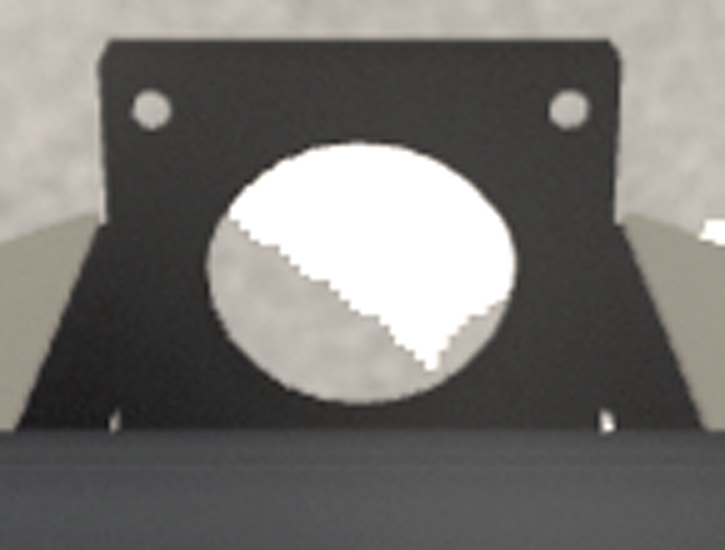

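```bash
python3 - <<'E'
from h import *
im,d,m,tp,T=load('pl2'); C=cloud(m,d); g=cv2.cvtColor(im,cv2.COLOR_RGB2GRAY)
print(g[155:166,220],g[155:166,250],g[155:166,283]); print(g[218:228,235],g[218:228,268]); print(g[190,212:226],g[190,278:292])
Z=C[:,:,2]
for c in (222,250,280): print([ (r,Z[r,c].round(1)) for r in range(158,166)])
print(onz(m,[(250,161.5),(250,222.5),(218.5,190),(285.5,190)],32).round(1))
E
```

```text
[40 41 40 38 36 36 35 64 89 87 89] [55 58 37 61 78 86 88 87 87 86 86] [36 36 35 34 32 32 36 67 89 87 89]
[ 87  86  86 127 139  52  42  41  39  40] [ 87  87  86 127 140  60  40  40  40  40]
[33 32 32 31 31 29 29 81 88 88 87 87 87 87] [88 88 87 87 88 88 89 53 30 25 27 26 27 26]
[(158, np.float64(57.1)), (159, np.float64(57.1)), (160, np.float64(55.3)), (161, np.float64(52.4)), (162, np.float64(53.0)), (163, np.float64(33.4)), (164, np.float64(32.7)), (165, np.float64(32.3))]
[(158, np.float64(27.6)), (159, np.float64(29.1)), (160, np.float64(33.9)), (161, np.float64(33.1)), (162, np.float64(33.6)), (163, np.float64(32.1)), (164, np.float64(33.8)), (165, np.float64(32.4))]
[(158, np.float64(56.5)), (159, np.float64(55.4)), (160, np.float64(55.8)), (161, np.float64(52.5)), (162, np.float64(51.0)), (163, np.float64(33.5)), (164, np.float64(32.9)), (165, np.float64(32.4))]
[[547.5 -55.4  32. ]
 [493.  -55.   32. ]
 [523.  -28.5  32. ]
 [522.8 -85.3  32. ]]
```

```bash
python3 -m handwheel '[[[0,-2.5,-0.6,0],[0,-3.6,-0.8,0],[0,-3.7,-0.8,0],[0,-3.7,-0.8,-0.002],[0,-3.7,-0.8,0],[0,-3.1,-0.8,0],[0,-1.75,-0.37,0],[0,0,0,0]]]' 0
python3 -m handwheel '[[[1,0,0,0],[1,0,0,0],[0,0,0,0],[0,0,0,0],[0,0,0,0]]]' 0
python3 -m handwheel '[[[0,0,0,0]]]' 0; python3 -m handwheel '[[[0,0,0,0]]]' 0
python3 -c "
from h import *
snap('sp4');screws('sp4')"
```

```text
time: 16.67
tool_pos: [520.1, -53.0, 110.4]
tcp_rot: [-0.526, 1.568, 2.615]
contact_force: [-0.2, 0.7, -0.2]
grip_width: 55.5
time: 17.08
tool_pos: [520.3, -57.7, 91.3]
tcp_rot: [-0.08, 1.57, 3.055]
contact_force: [-0.1, -0.6, -0.7]
grip_width: 55.7
time: 17.17
tool_pos: [520.6, -57.5, 91.8]
tcp_rot: [2.507, 1.571, -0.641]
contact_force: [-0.3, -0.2, -0.6]
grip_width: 55.3
time: 17.25
tool_pos: [520.7, -57.2, 92.0]
tcp_rot: [2.736, 1.57, -0.412]
contact_force: [-0.1, 0.1, -0.6]
grip_width: 55.3
t 17.25 tcp [520.7 -57.2  92. ] R [[0.0006, -0.006, -1.0], [-0.0002, -1.0, 0.006], [-1.0, 0.0002, -0.0006]] F [-0.1  0.1 -0.6] w 55.3
[np.float64(21.0), np.float64(138.0)] [  0 122  43  33 900] [567.9 123.2  12. ]
[np.float64(190.5), np.float64(134.5)] [181 126  20  18 195] [570.3  -9.1  12. ]
[np.float64(310.5), np.float64(136.5)] [305 131  12  12  89] [ 568.1 -104.2   12. ]
```

View pics/sp4.png

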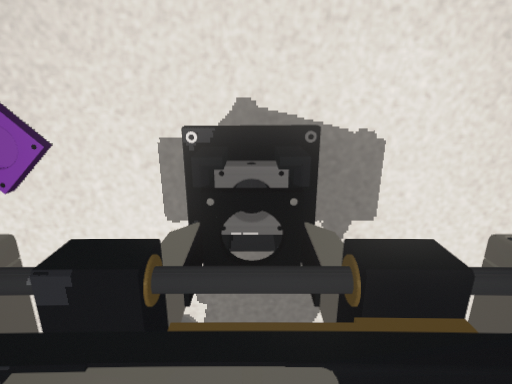

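```bash
python3 -m handwheel '[[[1,-0.04,0,0],[1.3,0,0,0],[0.7,0,0,0],[0.2,0,0,0],[0,0,0,0],[0,0,0,0],[0,0,0,0],[0,0,0,0]]]' 0
python3 -m handwheel '[[[0,0,0,0]]]' 0
```

```text
time: 17.97
tool_pos: [520.9, -56.4, 60.2]
tcp_rot: [2.84, 1.57, -0.307]
contact_force: [0.4, -0.0, -0.2]
grip_width: 55.6
time: 18.05
tool_pos: [520.8, -56.4, 60.1]
tcp_rot: [2.808, 1.57, -0.339]
contact_force: [0.7, -0.3, 0.4]
grip_width: 55.5
```

```bash
python3 -m handwheel '[[[0.3,0.04,0.01,0],[0.4,0,0,0],[0.4,0,0,0],[0.3,0,0,0],[0,0,0,0],[0,0,0,0]]]' 0
python3 -m handwheel '[[[0,0,0,0]]]' 0
```

```text
time: 18.55
tool_pos: [520.3, -56.7, 45.3]
tcp_rot: [-0.164, 1.57, 2.972]
contact_force: [0.9, -0.9, -0.2]
grip_width: 55.7
time: 18.63
tool_pos: [520.5, -56.7, 45.7]
tcp_rot: [1.299, 1.571, -1.848]
contact_force: [0.5, -0.3, -0.2]
grip_width: 55.5
```

```bash
python3 -m handwheel '[[[0.4,0,0,0],[0.3,0,0,0],[0.2,0,0,0],[0,0,0,0],[0,0,0,0],[0,0,0,0]]]' 0
python3 -m handwheel '[[[0.1,0,0,0],[0.1,0,0,0],[0,0,0,0],[0,0,0,0]]]' 0
python3 -m handwheel '[[[0.05,0,0,0],[0,0,0,0],[0,0,0,0]]]' 0
```

```text
time: 19.13
tool_pos: [520.5, -56.7, 36.7]
tcp_rot: [2.287, 1.571, -0.859]
contact_force: [-0.1, -0.7, -0.1]
grip_width: 55.5
time: 19.47
tool_pos: [520.4, -56.7, 34.7]
tcp_rot: [0.881, 1.571, -2.266]
contact_force: [-0.5, -0.8, -0.2]
grip_width: 55.3
time: 19.72
tool_pos: [520.5, -56.7, 34.2]
tcp_rot: [1.35, 1.571, -1.797]
contact_force: [0.1, 0.0, -0.8]
grip_width: 55.6
```

```bash
python3 -m handwheel '[[[0.05,0,0,0],[0,0,0,0],[0,0,0,0]]]' 0
python3 -m handwheel '[[[0.05,0,0,0],[0,0,0,0],[0,0,0,0]]]' 0
```

```text
time: 19.97
tool_pos: [520.5, -56.7, 33.7]
tcp_rot: [2.394, 1.571, -0.753]
contact_force: [1.4, -0.3, 0.1]
grip_width: 55.2
time: 20.22
tool_pos: [520.5, -56.7, 33.7]
tcp_rot: [2.641, 1.57, -0.506]
contact_force: [-1.4, 0.6, 5.8]
grip_width: 55.4
```

Seated with 5.8 N of contact at z 33.7, as expected. Release, rise and look.

```bash
python3 -m handwheel '[[[0,0,0,0],[0,0,0,0],[0,0,0,0],[0,0,0,0]]]' 0.8; python3 -m handwheel '[[[-1,0,0,0],[-2,0,0,0],[-2,0,0,0],[-2,0,0,0],[-1,0,0,0],[0,0,0,0],[0,0,0,0],[0,0,0,0]]]' 0.8
python3 -c "
from h import *
snap('pl3')
im,d,m,tp,T=load('pl3'); C=cloud(m,d)
for dx,dy in [(-22,-22),(-22,22),(22,-22),(22,22),(23,0),(-23,0),(0,23),(0,-23)]:
  x=(abs(C[:,:,0]-521-dx)<3)&(abs(C[:,:,1]+57-dy)<3); print(dx,dy,np.nanmedian(C[x][:,2]).round(2))
show(np.clip(im*2.2,0,255).astype(np.uint8),[],'pl3c',(170,110,160,140),4)
"
```

```text
time: 20.55
tool_pos: [520.4, -56.7, 33.0]
tcp_rot: [0.149, 1.571, -2.997]
contact_force: [-0.8, 0.5, 0.1]
grip_width: 72.6
time: 21.22
tool_pos: [519.8, -56.6, 112.3]
tcp_rot: [-0.192, 1.569, 2.944]
contact_force: [-0.2, -0.4, -1.3]
grip_width: 73.6
t 21.22 tcp [519.8 -56.6 112.3] R [[-0.0017, -0.0052, -1.0], [0.0003, -1.0, 0.0052], [-1.0, -0.0003, 0.0017]] F [-0.2 -0.4 -1.3] w 73.6
-22 -22 40.92
-22 22 40.94
22 -22 217.44
22 22 218.4
23 0 217.8
-23 0 40.72
0 23 40.86
0 -23 40.83
```

View pics/pl3c.png

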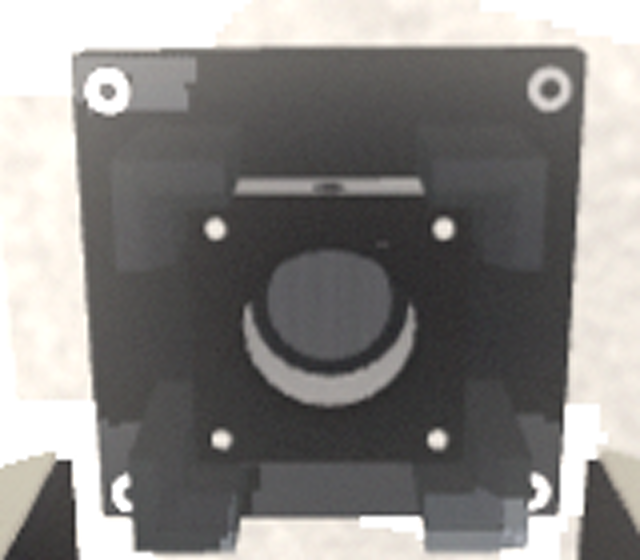

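The spacer is home and flat: 40.85 against the body's 32.8, a difference of 8. Now to the window plate, the dark steel one at top px (178,191), not the purple ones.

```bash
python3 -m handwheel '[[[0,-2.5,-0.6,0],[0,-3.6,-0.8,0],[0,-3.7,-0.8,0],[0,-3.7,-0.8,0],[0,-3.7,-0.8,0],[0,-3.7,-0.8,0],[0,-3.7,-0.8,0],[0,-3.7,-0.8,0]]]' 1
python3 -m handwheel '[[[0,-2.8,-0.7,0],[0,-1.2,-0.1,0],[0,0,0,0],[0,0,0,0],[0,0,0,0]]]' 1
python3 -c "
from h import *
snap('wi1'); part('wi1',(252,185),10)"
```

```text
time: 21.93
tool_pos: [583.4, 227.7, 111.7]
tcp_rot: [0.317, 1.568, -2.83]
contact_force: [0.5, 0.2, -0.3]
grip_width: 91.4
time: 22.35
tool_pos: [591.7, 264.2, 112.5]
tcp_rot: [0.633, 1.569, -2.515]
contact_force: [0.7, -0.1, 0.5]
grip_width: 92.2
t 22.35 tcp [591.7 264.2 112.5] R [[-0.0017, -0.0062, -1.0], [-0.0012, -1.0, 0.0062], [-1.0, 0.0012, 0.0016]] F [ 0.7 -0.1  0.5] w 92.2
z 0.8624729309971144 10.43240132624419 fit [ 5.86183e+02  2.68078e+02 -1.63000e-01] rms 0.33 0.05 tcp [591.7 264.2 112.5] tool delta cm [ 0.   -0.38  0.55] turn about tool x 0.157
```

View pics/wi1.png

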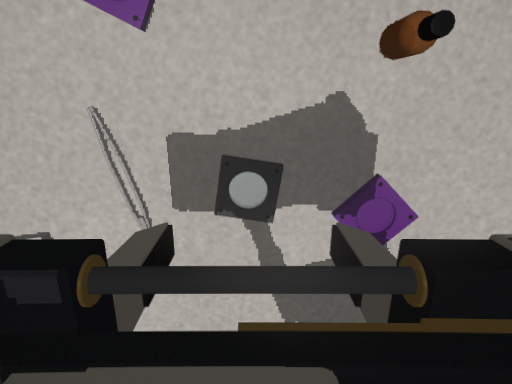

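View pics/wi1f.png

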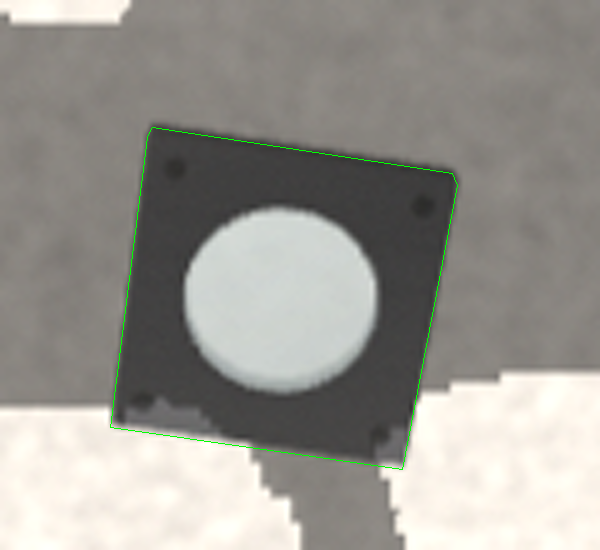

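The plate meant is the dark one at (249,189), with its pale glass disc set into the upper face. The purple ones at (375,215) and (125,10) are the look-alikes. Align and descend with the jaws at 0.85 for clearance.

```bash
python3 -m handwheel '[[[1,-0.38,0.55,0.08],[2,0,0,0.077],[2.5,0,0,0],[2,0,0,0],[1,0,0,0],[0,0,0,0],[0,0,0,0],[0,0,0,0]]]' 0.85
python3 -c "
from h import *
snap('wi2'); part('wi2',(252,212),10)"
```

```text
time: 23.07
tool_pos: [587.8, 269.5, 29.7]
tcp_rot: [-2.714, 1.568, 0.265]
contact_force: [0.1, -0.0, -0.7]
grip_width: 77.9
t 23.07 tcp [587.8 269.5  29.7] R [[0.0024, -0.1622, -0.9868], [0.0006, -0.9868, 0.1622], [-1.0, -0.001, -0.0022]] F [ 0.1 -0.  -0.7] w 77.9
z 0.8137879124905112 10.452704775738141 fit [586.14  268.204   1.409] rms 0.36 0.11 tcp [587.8 269.5  29.7] tool delta cm [-0.    0.15  0.14] turn about tool x -0.001
```

View pics/wi2.png

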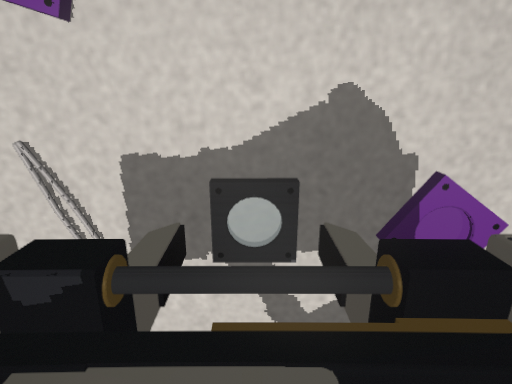

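```bash
python3 -m handwheel '[[[0.8,0.15,0.14,0],[1,0,0,0],[0.5,0,0,0],[0.2,0,0,0],[0,0,0,0],[0,0,0,0],[0,0,0,0]]]' 0.85; python3 -m handwheel '[[[0,0,0,0]]]' 0.85
```

```text
time: 23.7
tool_pos: [585.3, 268.6, 3.4]
tcp_rot: [-2.842, 1.57, 0.138]
contact_force: [0.0, -0.2, -0.2]
grip_width: 78.3
time: 23.78
tool_pos: [585.3, 268.6, 3.5]
tcp_rot: [-2.805, 1.57, 0.175]
contact_force: [1.4, -0.5, 0.3]
grip_width: 78.0
```

```bash
python3 -m handwheel '[[[0.1,0,-0.05,0],[0.05,0,0,0],[0,0,0,0],[0,0,0,0]]]' 0.85
python3 -m handwheel '[[[0,0,0,0],[0,0,0,0],[0,0,0,0],[0,0,0,0],[0,0,0,0],[0,0,0,0],[0,0,0,0]]]' 0
python3 -m handwheel '[[[0,0,0,0],[0,0,0,0]]]' 0; python3 -m handwheel '[[[-1,0,0,0],[-2,0,0,0],[-2.5,0,0,0],[-2.5,0,0,-0.05],[-2,0,0,-0.05],[-1,0,0,-0.055],[0,0,0,0],[0,0,0,0]]]' 0
python3 - <<'E'
from h import *
snap('wi3')
im,d,m,tp,T=load('wi3'); C=(cloud(m,d)-tp)@T
for r in range(186,202,1): print(r,C[r,228].round(1),C[r,252].round(1),C[r,276].round(1))
show(np.clip(im*1.8,0,255).astype(np.uint8),[],'wi3c',(180,180,145,110),5)
E
```

```text
time: 24.12
tool_pos: [585.5, 268.4, 1.7]
tcp_rot: [1.659, 1.571, -1.645]
contact_force: [-0.2, -0.1, 0.6]
grip_width: 78.2
time: 24.7
tool_pos: [585.5, 268.4, 1.7]
tcp_rot: [1.582, 1.571, -1.722]
contact_force: [-0.1, -0.1, 0.6]
grip_width: 55.4
time: 24.87
tool_pos: [585.5, 268.4, 1.7]
tcp_rot: [1.56, 1.571, -1.744]
contact_force: [-0.7, -0.5, -0.1]
grip_width: 55.6
time: 25.53
tool_pos: [585.7, 268.4, 112.4]
tcp_rot: [-2.909, 1.57, 0.224]
contact_force: [0.7, 0.2, -1.9]
grip_width: 55.8
t 25.53 tcp [585.7 268.4 112.4] R [[0.0012, -0.0088, -1.0], [0.0003, -1.0, 0.0088], [-1.0, -0.0003, -0.0012]] F [ 0.7  0.2 -1.9] w 55.8
186 [111.4 -22.4   2.9] [112.    0.3   3.1] [113.2  23.1   3.4]
187 [110.4 -22.4   3.5] [110.8   0.3   3.7] [111.9  23.    4. ]
188 [  0.4 -13.3 -29.6] [ -0.1   0.1 -29.7] [  0.6  13.5 -29.5]
189 [ -1.4 -13.2 -29.6] [ -1.    0.1 -29.4] [nan nan nan]
190 [ -3.  -13.  -29.5] [ -3.5   0.1 -29.6] [ -2.8  13.2 -29.4]
191 [ -6.3 -12.8 -30. ] [ -4.    0.1 -29.2] [ -5.9  13.  -29.8]
192 [ -7.7 -12.7 -29.9] [ -6.2   0.1 -29.4] [ -5.9  13.  -29.3]
193 [ -8.1 -12.7 -29.4] [ -8.5   0.1 -29.6] [ -9.4  12.7 -29.9]
194 [ -9.3 -12.6 -29.3] [ -8.6   0.1 -29. ] [ -9.5  12.7 -29.3]
195 [ -8.9 -12.6 -28.6] [ -8.8   0.1 -28.5] [ -9.5  12.7 -28.8]
196 [ -9.7 -12.6 -28.3] [ -9.8   0.1 -28.3] [ -8.7  12.8 -28. ]
197 [ -9.8 -12.6 -27.8] [ -9.5   0.1 -27.7] [ -8.9  12.8 -27.5]
198 [ -9.6 -12.6 -27.2] [ -9.1   0.1 -27. ] [ -9.7  12.7 -27.2]
199 [ -9.3 -12.6 -26.5] [ -9.8   0.1 -26.7] [ -9.3  12.8 -26.5]
200 [ -9.8 -12.6 -26.1] [ -8.3   0.1 -25.6] [ -8.8  12.8 -25.7]
201 [ -8.5 -12.7 -25.1] [ -8.7   0.1 -25.1] [ -9.1  12.8 -25.3]
```

View pics/wi3c.png

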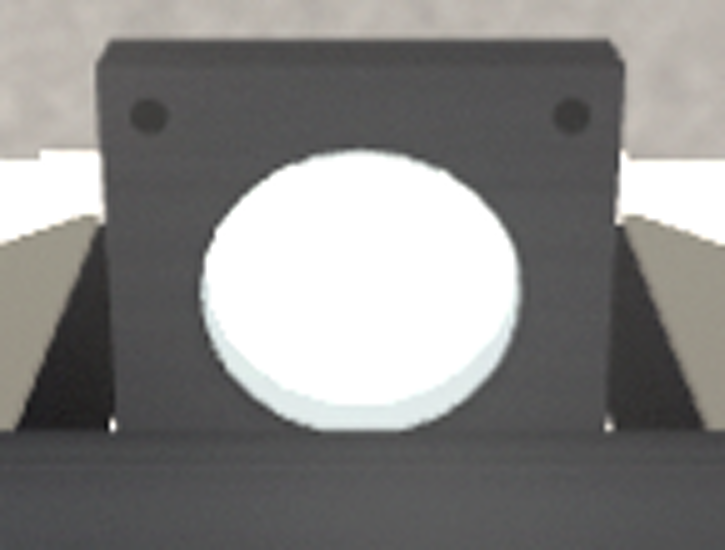

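```bash
python3 -m handwheel '[[[0,2.5,0.5,-0.004],[0,3.6,0.7,0],[0,3.7,0.7,0],[0,3.7,0.7,0],[0,3.7,0.7,0],[0,3.7,0.7,0],[0,3.7,0.7,0],[0,3.7,0.7,0]]]' 0
python3 -m handwheel '[[[0,2.8,0.6,0],[0,1.5,0.23,0],[0,0,0,0],[0,0,0,0],[0,0,0,0]]]' 0
python3 -m handwheel '[[[0,0,0,0]]]' 0
python3 -c "
from h import *
snap('wi4')"
```

```text
time: 26.25
tool_pos: [529.0, -15.9, 110.5]
tcp_rot: [-0.124, 1.568, 3.013]
contact_force: [1.2, 0.4, -0.8]
grip_width: 55.7
time: 26.67
tool_pos: [521.7, -56.6, 111.0]
tcp_rot: [-0.42, 1.569, 2.718]
contact_force: [0.8, 0.5, -0.5]
grip_width: 55.7
time: 26.75
tool_pos: [522.0, -56.2, 111.2]
tcp_rot: [-0.436, 1.57, 2.704]
contact_force: [0.6, -0.4, -1.3]
grip_width: 55.6
t 26.75 tcp [522.  -56.2 111.2] R [[-0.0009, -0.0023, -1.0], [0.0004, -1.0, 0.0023], [-1.0, -0.0004, 0.0009]] F [ 0.6 -0.4 -1.3] w 55.6
```

Next: down to TCP 61, with the underside just above the walls.

```bash
python3 -m handwheel '[[[1,0.03,0.1,0.002],[1.5,0,0,0],[1.5,0,0,0],[0.8,0,0,0],[0.2,0,0,0],[0,0,0,0],[0,0,0,0],[0,0,0,0]]]' 0
python3 -m handwheel '[[[0,0,0,0]]]' 0
```

```text
time: 27.47
tool_pos: [521.7, -57.6, 62.5]
tcp_rot: [2.837, 1.569, -0.309]
contact_force: [0.3, 0.7, -0.8]
grip_width: 55.5
time: 27.55
tool_pos: [521.6, -57.7, 62.4]
tcp_rot: [2.842, 1.569, -0.305]
contact_force: [-0.1, 0.6, -0.8]
grip_width: 55.2
```

```bash
python3 -m handwheel '[[[0,-0.1,0.09,0],[0,0,0,0],[0,0,0,0]]]' 0
python3 -m handwheel '[[[0,0,0,0]]]' 0
python3 -c "
from h import *
snap('wi5');screws('wi5')"
```

```text
time: 27.8
tool_pos: [520.2, -56.6, 61.9]
tcp_rot: [2.745, 1.57, -0.402]
contact_force: [0.4, -0.6, -0.6]
grip_width: 55.7
time: 27.88
tool_pos: [520.2, -56.7, 61.8]
tcp_rot: [2.53, 1.571, -0.617]
contact_force: [-0.9, -0.5, -0.5]
grip_width: 55.9
t 27.88 tcp [520.2 -56.7  61.8] R [[0.0002, -0.0052, -1.0], [-0.0002, -1.0, 0.0052], [-1.0, 0.0002, -0.0002]] F [-0.9 -0.5 -0.5] w 55.9
[np.float64(181.5), np.float64(140.5)] [173 132  18  18 217] [569.4  -8.1  12. ]
[np.float64(319.5), np.float64(141.0)] [313 135  14  13 116] [ 568.5 -104.1   12. ]
[np.float64(7.0), np.float64(151.5)] [  0 142  15  20 152] [562.  112.6  12. ]
```

View pics/wi5.png

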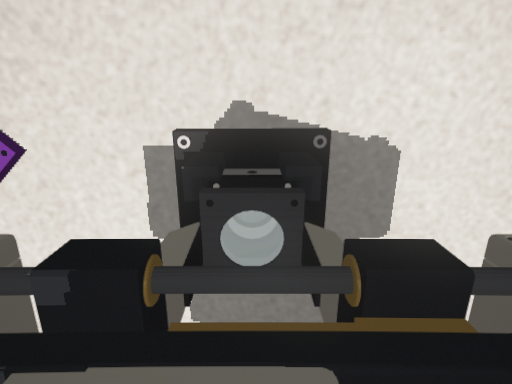

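```bash
python3 -m handwheel '[[[0.3,0,-0.03,0],[0.4,0,0,0],[0.4,0,0,0],[0.3,0,0,0],[0,0,0,0],[0,0,0,0]]]' 0
python3 -m handwheel '[[[0.1,0,0,0],[0.1,0,0,0],[0,0,0,0],[0,0,0,0]]]' 0
```

```text
time: 28.43
tool_pos: [520.3, -56.6, 47.3]
tcp_rot: [-0.155, 1.57, 2.981]
contact_force: [-0.2, 0.3, 1.2]
grip_width: 55.6
time: 28.77
tool_pos: [520.5, -56.7, 45.7]
tcp_rot: [1.756, 1.571, -1.391]
contact_force: [0.4, 0.4, -1.5]
grip_width: 55.3
```

```bash
python3 -m handwheel '[[[0.1,0,0,0],[0.1,0,0,0],[0.1,0,0,0],[0,0,0,0],[0,0,0,0]]]' 0
python3 -m handwheel '[[[0.05,0,0,0],[0,0,0,0],[0,0,0,0]]]' 0
python3 -m handwheel '[[[0.05,0,0,0],[0,0,0,0],[0,0,0,0]]]' 0
```

```text
time: 29.18
tool_pos: [520.4, -56.7, 42.6]
tcp_rot: [0.31, 1.571, -2.837]
contact_force: [-0.4, -1.1, -0.9]
grip_width: 55.6
time: 29.43
tool_pos: [520.5, -56.7, 42.2]
tcp_rot: [1.912, 1.571, -1.235]
contact_force: [-0.5, 0.6, -1.9]
grip_width: 55.4
time: 29.68
tool_pos: [520.5, -56.7, 41.7]
tcp_rot: [1.689, 1.571, -1.458]
contact_force: [0.1, -0.5, -1.1]
grip_width: 55.2
```

```bash
python3 -m handwheel '[[[0.05,0,0,0],[0,0,0,0],[0,0,0,0]]]' 0
```

```text
time: 29.93
tool_pos: [520.5, -56.7, 41.6]
tcp_rot: [2.533, 1.57, -0.613]
contact_force: [-2.3, -0.0, 5.1]
grip_width: 55.5
```

Contact at the expected height. Release and rise well clear.

```bash
python3 -m handwheel '[[[0,0,0,0],[0,0,0,0],[0,0,0,0],[0,0,0,0]]]' 0.8; python3 -m handwheel '[[[-1,0,0,0],[-2,0,0,0],[-2,0,0,0],[-2,0,0,0],[-1,0,0,0],[0,0,0,0],[0,0,0,0],[0,0,0,0]]]' 0.8
python3 -c "
from h import *
snap('pl4')
im,d,m,tp,T=load('pl4'); C=cloud(m,d)
for dx,dy in [(-22,-22),(-22,22),(22,-22),(22,22),(23,0),(-23,0),(0,23),(0,-23),(0,0)]:
  x=(abs(C[:,:,0]-521-dx)<3)&(abs(C[:,:,1]+57-dy)<3)&(C[:,:,2]<80); print(dx,dy,np.nanmedian(C[x][:,2]).round(2))
show(np.clip(im*2.0,0,255).astype(np.uint8),[],'pl4c',(170,110,160,140),4)
for n in ('scene','top'):
  i,_=bot.capture(n); cv2.imwrite('pics/%s9.png'%n,i[:,:,::-1])
"
```

```text
time: 30.27
tool_pos: [520.5, -56.7, 41.0]
tcp_rot: [0.758, 1.571, -2.388]
contact_force: [-0.3, 0.1, -0.5]
grip_width: 72.7
time: 30.93
tool_pos: [519.8, -56.5, 120.3]
tcp_rot: [-0.184, 1.569, 2.952]
contact_force: [0.2, 0.7, 0.0]
grip_width: 73.6
t 30.93 tcp [519.8 -56.5 120.3] R [[-0.0017, -0.0052, -1.0], [0.0003, -1.0, 0.0052], [-1.0, -0.0003, 0.0017]] F [0.2 0.7 0. ] w 73.6
-22 -22 51.01
-22 22 50.74
22 -22 50.97
22 22 50.76
23 0 50.65
-23 0 50.8
0 23 50.81
0 -23 50.97
0 0 47.76
```

View pics/pl4c.png

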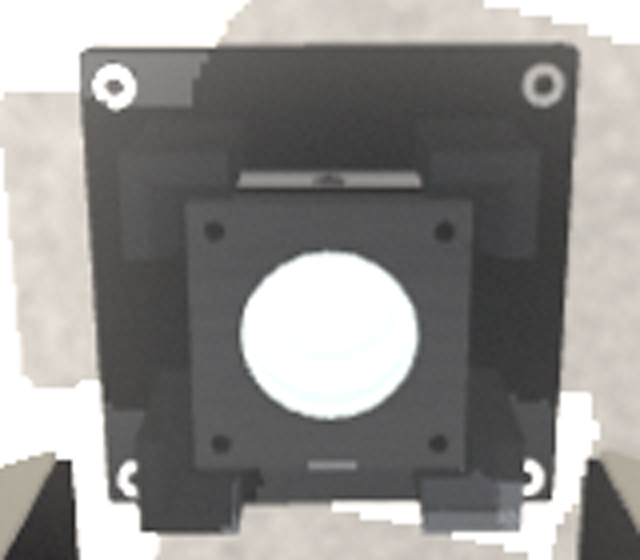

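View pics/scene9.png

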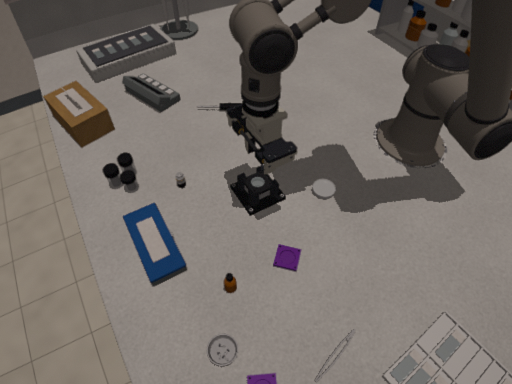

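The plate lies flat at 50.8 mm at every point, which is 50 plus the steady 0.8 bias, and the glass is 3 mm lower. The bystanders haven't moved and the gripper is clear, so I'll hand in.

```bash
python3 -c "
from plant import bot
print(bot.close_job())"
```

```text
the job is handed in; nothing more can be done
None
```

The body, then the spacer, then the window plate (the dark one, not the purple look-alikes) are stacked in the pocket. I lowered each one square until it touched down at the expected height (5–8 N), then let go. Hand-in was at about 31 s of the 72 s allowed.

**Heights:** the depth pictures put the upper faces at about 32.7, 40.85 and 50.8 mm. After the steady 0.7–0.9 mm offset the wrist camera also shows on the bare bench, that matches the expected 32, 40 and 50 mm. The window plate was flat at all eight points to within 0.4 mm, with its glass 3 mm lower. For the spacer, the three points on the far side were spoiled by gripper pixels, so its flatness rests on the other five.

**Other things on the bench:** in the last scene picture they look unmoved, and the open gripper was about 70 mm above the stack. I compared the pictures by eye and did not re-measure their positions.

**Disagreement:** for the two thin parts, the in-hand view and the bench view differed by about 1 mm in sideways position. I aimed between the two values, and both went in with no side force above about 1.5 N before touchdown.

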